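# Write off the damaged cream jars and line up the good ones

## Task

Unscrew the yellow lid of the black write-off drum, put every cream jar with a red tape cross into the drum and set the lid back on its mouth, level (no need to screw it down). Stand all the good cream jars in a straight row for labelling, each upright on its own marked circle of the strip and right back against the metal stop. Leave the other goods on the bench where they are; a jar that gets knocked out of its place has to be put back.

Things in the scene. Friction and masses are not known exactly. Their poses are not given: they have to be found in the camera images.
- drum: Black drum 132 mm in diameter, fixed upright in a steel strap bracket (foot plate 150 x 150 mm, clamp ears to 75 mm from the axis). Origin: centre of its underside at bench level, z up. Shoulder at 110 mm, neck 92 mm in outer diameter up to the rim at 134 mm; open mouth 83 mm in diameter, inner floor at 5 mm. The neck has a coarse right-hand thread, 108 mm over its ridges.
- drum_mouth (a point): Centre of the drum's mouth, at the height of its rim (134 mm above the bench). The lid put back loosely drops over the neck with about 2 mm of play all round and rests level on the thread, its origin 110 to 130 mm above the bench.
- drum_lid: Loose yellow screw lid, 123 mm in diameter, 60 mm high in all, 140 g: skirt with top plate 26 mm high (inside 22 mm deep, 112 mm wide), on it a round fluted grip knob 46 mm in diameter, 34 mm high. Origin: centre of the skirt's lower edge, z up through the knob; 112 mm above the bench when screwed on, as at the start.
- lid_knob (a point): Grip point on the knob's axis, 48 mm above the lid's origin, 12 mm below the knob's top. The lid unscrews counter-clockwise seen from above, a bite at a time: 0.65 to 0.85 of a turn in all, rising 14 mm per full turn (let the hand rise with it); then it lifts straight off. Until then the thread holds it down.
- strip: Labelling strip, fixed: flush black mat 80 x 316 mm, four white circles in a row, and along its +x edge a metal stop 10 mm high. Origin: middle of the row of circles at bench level; y along the row, x towards the stop, whose face is 27 mm from the row's centre line, so a jar whose pot touches it is centred on the line (lowered too far back it catches and tilts). Its foot reaches 50 mm back.
- place1 (a point): Centre of marked circle 1 of 4 (circles 53 mm in diameter, 75 mm from centre to centre; 1 is the one at the strip's -y end), at bench level; axes as the strip's.
- place2 (a point): Centre of marked circle 2 of 4 (circles 53 mm in diameter, 75 mm from centre to centre; 1 is the one at the strip's -y end), at bench level; axes as the strip's.
- place3 (a point): Centre of marked circle 3 of 4 (circles 53 mm in diameter, 75 mm from centre to centre; 1 is the one at the strip's -y end), at bench level; axes as the strip's.
- place4 (a point): Centre of marked circle 4 of 4 (circles 53 mm in diameter, 75 mm from centre to centre; 1 is the one at the strip's -y end), at bench level; axes as the strip's.
- good1: Good cream jar: pink pot with a plain white lid, round, 58 mm in diameter over the lid (upper 18 mm), 54 mm over the pot, 48 mm high, about 160 g, shut. Origin: centre of its underside, z up. May be absent.
- good2: Good cream jar: pink pot with a plain white lid, round, 58 mm in diameter over the lid (upper 18 mm), 54 mm over the pot, 48 mm high, about 160 g, shut. Origin: centre of its underside, z up. May be absent.
- good3: Good cream jar: pink pot with a plain white lid, round, 58 mm in diameter over the lid (upper 18 mm), 54 mm over the pot, 48 mm high, about 160 g, shut. Origin: centre of its underside, z up. May be absent.
- good4: Good cream jar: pink pot with a plain white lid, round, 58 mm in diameter over the lid (upper 18 mm), 54 mm over the pot, 48 mm high, about 160 g, shut. Origin: centre of its underside, z up. May be absent.
- scrap1: Damaged cream jar to write off: the same jar as the good ones, with a red tape cross over its white lid. Origin: centre of its underside, z up. May be absent.
- scrap2: Damaged cream jar to write off: the same jar as the good ones, with a red tape cross over its white lid. Origin: centre of its underside, z up. May be absent.
- pump_bottle: Bystander: pink pump bottle, 64 mm in diameter, 187 mm high. Origin: centre of its underside.
- blue_carton: Bystander: blue carton lying, 60 x 160 x 55 mm (x, y, z). Origin: centre of its underside.
- teal_carton: Bystander: teal and pink carton, 70 x 100 x 100 mm. Origin: centre of its underside.
- candle_jar: Bystander: green glass candle jar with lid, 80 mm in diameter, 93 mm high. Origin: centre of its underside.
- tape_roll: Bystander: roll of brown packing tape lying flat, 96 mm in diameter, 48 mm high. Origin: centre of its underside.
- marker_pen: Bystander: marker pen lying along its x, 135 mm long, 18 mm thick. Origin: its middle, at its underside as first laid.
- soap_box: Bystander: white and green soap box, 100 x 65 x 40 mm. Origin: centre of its underside.

How it is judged (in metres and radians):
On the way, in this order (a step that is already met when the one before it is completed fails the run):
1. the lid has been unscrewed and taken off the drum (horizontal distance between drum_lid and drum_mouth above 0.1 m), for 0.2 s.
2. every red-crossed jar is inside the drum (horizontal distance between each of scrap1, scrap2 and drum below 0.06 m and z of each of scrap1, scrap2 in the frame of drum below 0.08 m), for 0.2 s.
3. the lid is back on the drum's mouth, level and let go (horizontal distance between drum_lid and drum_mouth below 0.008 m and angle between drum_lid's own z axis and vertical below 0.1 rad and z of drum_lid in the frame of drum between 0.108 and 0.134 m and linear speed of drum_lid below 0.02 m/s and contact force between drum_lid and the fingers below 0.1 N), for 0.3 s.
At the end, for the whole second after the job is handed in: Red-crossed jars inside the drum; lid on the mouth, centred within 8 mm, level within 0.1 rad, over the rim; every good jar upright and still on the bench in a marked place, within 8 mm of the row's line (against the stop) and 12 mm of its circle's centre along the row (all of step 2 and all of step 3 and ((x of good1 in the frame of place1 between -0.008 and 0.008 m and y of good1 in the frame of place1 between -0.012 and 0.012 m) or (x of good1 in the frame of place2 between -0.008 and 0.008 m and y of good1 in the frame of place2 between -0.012 and 0.012 m) or (x of good1 in the frame of place3 between -0.008 and 0.008 m and y of good1 in the frame of place3 between -0.012 and 0.012 m) or (x of good1 in the frame of place4 between -0.008 and 0.008 m and y of good1 in the frame of place4 between -0.012 and 0.012 m)) and angle between each of good1, good2, good3, good4's own z axis and vertical below 0.1 rad and height (world z) of good1 between -0.005 and 0.006 m and linear speed of each of good1, good2, good3, good4 below 0.02 m/s and ((x of good2 in the frame of place1 between -0.008 and 0.008 m and y of good2 in the frame of place1 between -0.012 and 0.012 m) or (x of good2 in the frame of place2 between -0.008 and 0.008 m and y of good2 in the frame of place2 between -0.012 and 0.012 m) or (x of good2 in the frame of place3 between -0.008 and 0.008 m and y of good2 in the frame of place3 between -0.012 and 0.012 m) or (x of good2 in the frame of place4 between -0.008 and 0.008 m and y of good2 in the frame of place4 between -0.012 and 0.012 m)) and height (world z) of good2 between -0.005 and 0.006 m and ((x of good3 in the frame of place1 between -0.008 and 0.008 m and y of good3 in the frame of place1 between -0.012 and 0.012 m) or (x of good3 in the frame of place2 between -0.008 and 0.008 m and y of good3 in the frame of place2 between -0.012 and 0.012 m) or (x of good3 in the frame of place3 between -0.008 and 0.008 m and y of good3 in the frame of place3 between -0.012 and 0.012 m) or (x of good3 in the frame of place4 between -0.008 and 0.008 m and y of good3 in the frame of place4 between -0.012 and 0.012 m)) and height (world z) of good3 between -0.005 and 0.006 m and ((x of good4 in the frame of place1 between -0.008 and 0.008 m and y of good4 in the frame of place1 between -0.012 and 0.012 m) or (x of good4 in the frame of place2 between -0.008 and 0.008 m and y of good4 in the frame of place2 between -0.012 and 0.012 m) or (x of good4 in the frame of place3 between -0.008 and 0.008 m and y of good4 in the frame of place3 between -0.012 and 0.012 m) or (x of good4 in the frame of place4 between -0.008 and 0.008 m and y of good4 in the frame of place4 between -0.012 and 0.012 m)) and height (world z) of good4 between -0.005 and 0.006 m); the robot touches nothing.
It fails at once if a good jar is put into the drum ((horizontal distance between good1 and drum below 0.06 m and z of good1 in the frame of drum below 0.08 m) or (horizontal distance between good2 and drum below 0.06 m and z of good2 in the frame of drum below 0.08 m) or (horizontal distance between good3 and drum below 0.06 m and z of good3 in the frame of drum below 0.08 m) or (horizontal distance between good4 and drum below 0.06 m and z of good4 in the frame of drum below 0.08 m)).
It fails at once if other goods on the bench are disturbed (moved more than 50 mm) (distance of any of pump_bottle, blue_carton, teal_carton, candle_jar, tape_roll, marker_pen, soap_box from where it was at the start of the episode above 0.05 m).
Of good1, good2, good3, good4 only 3 to 4 are there at a start; the rules pass over those that are not, and their reading is None.
Of scrap1, scrap2 only 1 to 2 are there at a start; the rules pass over those that are not, and their reading is None.
At some moment in a run one of good1, good2, good3, good4 may be knocked a few centimetres aside while the robot is not near it.
It also fails if it takes over 208 s, if anything falls off the work surface, if the arm or the gripper's body presses on something with over 40 N, if the wrist force passes 120 N, or if a joint passes its speed limit or range.

## Robot

A 7-joint arm with a two-finger parallel gripper is mounted at the origin on the work surface. World frame = base frame: x ahead of the robot, y to its left, z up, the work surface at z = 0. Lengths are in mm, angles in rad, forces in N, time in s.
With the tool pointing down it reaches from about 425 to 925 mm from the base axis. Payload 6.8 kg.
Tool frame: the origin (TCP) lies on the centre line of the jaws, within the pads' length; the fingertips stand 25 mm ahead of it and the grasp point (between the pads) lies 6 mm ahead of it; z points along the fingers, x is the direction in which the jaws open and shut, and the axes are right-handed (so a half turn about z gives the same grasp; the last joint's range is limited). The gripper opens to 85 mm and grips with 20 to 120 N. Pads are 22 mm wide; open, the fingers measure 114 mm over their backs; the gripper's body (76 mm by 85 mm) begins 54 mm behind the grasp point. The pads swing forward as they close: fully open they stand 13 mm farther back than shut.
Start: joints at [-1.371, 0.477, 0.022, 1.555, -0.011, 1.109, -0.083], TCP at [204.496, 643.295, 256.308] pointing down, gripper open.
Joint ranges: [-2.96, 2.96], [-0.34, 2.1], [-1.41, 1.46], [0.24, 2.44], [-1.37, 4.51], [0.17, 1.92], [-2.96, 2.96]. Speed limits (rad/s): [2.39, 2.39, 3.14, 3.14, 3.14, 3.14, 3.14].

## Interface

Orientations are given as a 3x3 rotation matrix whose columns are the frame's x, y, z axes.
In Python, from rig import sensors, camera, ctrl, trace gives the robot as it stands.
- The arm moves only by the tool servo_tool, never from a script. Its argument "series" is a list of rows, each a list of 7 numbers: the turn, a rotation vector about the world's x, y, z in degrees, then the shift along the world's x, y, z in cm, then the finger opening in cm, from 0 to 8.54. A call has 1 to 8 rows; each row is the pose to reach, as a shift and turn from the pose commanded when the call began; what a row does not reach only later rows make up. A row lasts 1/8 s, in which the tool goes at most 62.5 mm and 10.7 degrees, less where a joint would pass 70% of its speed; a pose out of reach is approached as far as the arm can. A call with a gripper value outside its range is refused whole. The fingers move at their own pace and stop on an object; "newtons" is the grip in N (left out, the last holds). Time passes only in rows, so rows that repeat a pose let the fingers close. It gives the time, the measured TCP pose, the force and the opening at its end, in the units of the state.
- sensors.observe(): the state, without advancing time (a new reading comes with each control period).
- camera(name): name is "scene" or "top" or "wrist"; returns a dict with "image" (480x640x3 uint8, red, green, blue), "camera_matrix" (3x3 intrinsics, pixels), "dist" ([k1, k2, p1, p2, k3] as OpenCV has them; the pictures are not rectified), "R" (3x3) and "t" (3): a world point X has camera coordinates R X + t. Camera axes: x right, y down, z forward; pixel columns grow to the right and rows downward; lengths in mm; the calibration is good to about 2 mm. A picture is of the moment at which its call begins. There is no depth.
- ctrl.finish_job(): hands the job in, once; it reports no verdict.
Trained networks look in the newest picture that a camera, given by its name, has taken for a name from the list of things; names that differ only in an ending like _2 or _b are one class to them, and where a whole thing is asked for, a point or a joint stands for the part that bears it (a point fixed in the world has none). Each returns a list of dicts, best first, with "score" (0 to 1); they miss things now and then, are a little off and sometimes report something else, mostly with a low value. They report only what shows in the picture. A call takes as long as a camera call.
- trace(target, camera): "region" (480x640 bool, what is visible of it) and "rect" ([centre column, centre row, width, height] in pixels, round what is visible of it).
The state is a dict: "time": time; "joint_positions": joint angles; "dq": joint speeds; "effort": joint torques, N m; "tool_pos": TCP position; "tool_rot": TCP orientation; "contact_force": force on the tool from outside, world axes, zero at the start; "ft_torque": the same for the moment, N m; "opening": opening from 0.0 (shut) to 1.0 (fully open).
Only numpy, scipy, OpenCV 4.12 (cv2) and the standard library are available. Lean on these libraries where they do the work, as an engineer would, in place of code of your own. Each camera call takes 0.05 s, during which the arm holds its last target.

## Working session

There is one attempt and no reset: what is moved stays moved. The work goes in short steps, Python scripts to look and compute and a tool call to move; the robot and the scene stay as the last step left them, time stands still between calls to the robot, and variables do not carry over. Pictures are saved under pics/ and viewed, and the job is handed in when it is done.

Besides the shell and the picture viewer there is one more tool, called after "Emit:" as a command line: name --pt "numbers of a row" for each row, then --argument value for the rest. servo_tool: Moves the arm, as the interface text tells. Its arguments: {"type":"object","properties":{"series":{"type":"array"},"newtons":{"type":"number"}},"required":["series"]}

```bash
ls; mkdir -p pics; python3 - <<'E'
from rig import sensors,camera,ctrl,trace
import cv2
s=sensors.observe();print(s)
for n in ["scene","top","wrist"]:
    c=camera(n);cv2.imwrite(f"pics/a_{n}.png",c["image"][:,:,::-1]);print(n,c["R"],c["t"],c["camera_matrix"],c["dist"])
E
```

```text
pics
{'time': 0.0, 'joint_positions': array([-1.3710866 ,  0.47781354,  0.02232171,  1.55647809, -0.01149437,
        1.10927929, -0.08310553]), 'dq': array([-0.00055149,  0.00052705,  0.00071058, -0.00073588, -0.00106987,
        0.00194033, -0.00032523]), 'effort': array([ 7.37883929e-04, -5.96437311e+01,  1.60761729e+00, -2.81200576e+01,
        1.23029601e-02,  9.27430432e-03, -1.86153744e-05]), 'tool_pos': array([204.34065593, 642.74434659, 255.30505814]), 'tool_rot': array([[ 3.02938938e-01,  9.53009871e-01, -4.30297038e-04],
       [ 9.53008182e-01, -3.02939213e-01, -1.79958304e-03],
       [-1.84537424e-03,  1.35087176e-04, -9.99998288e-01]]), 'contact_force': array([-0.24102885,  0.33982812, -0.73599149]), 'ft_torque': array([0.00049696, 0.0345631 , 0.10040641]), 'opening': 0.9965972270093566}
scene [[-0.82788501  0.56080231 -0.01035243]
 [ 0.44783146  0.64977353 -0.61419976]
 [-0.33771791 -0.51312292 -0.78908269]] [ 485.29299815 -158.40487129 1501.07935397] [[545.4953134    0.         321.53572214]
 [  0.         545.4953134  243.0887367 ]
 [  0.           0.           1.        ]] [-0.12035702  0.          0.          0.          0.        ]
top [[ 0.0197967  -0.99978444  0.00625743]
 [-0.99513107 -0.02030819 -0.09644553]
 [ 0.09655182 -0.00431766 -0.99531859]] [ -44.40308203  570.68087485 1545.33107574] [[565.38339817   0.         312.98387641]
 [  0.         565.38339817 244.46631103]
 [  0.           0.           1.        ]] [-0.15645739  0.          0.          0.          0.        ]
wrist [[ 3.02397241e-01  9.53181709e-01 -7.33955088e-04]
 [ 9.00627385e-01 -2.85472045e-01  3.27682811e-01]
 [ 3.12131738e-01 -9.97513977e-02 -9.44787509e-01]] [-675.27088741  -43.19320926  380.25926562] [[345.53905254   0.         323.27229613]
 [  0.         345.53905254 236.21674553]
 [  0.           0.           1.        ]] [-0.00821429  0.          0.          0.          0.        ]
```

View pics/a_top.png

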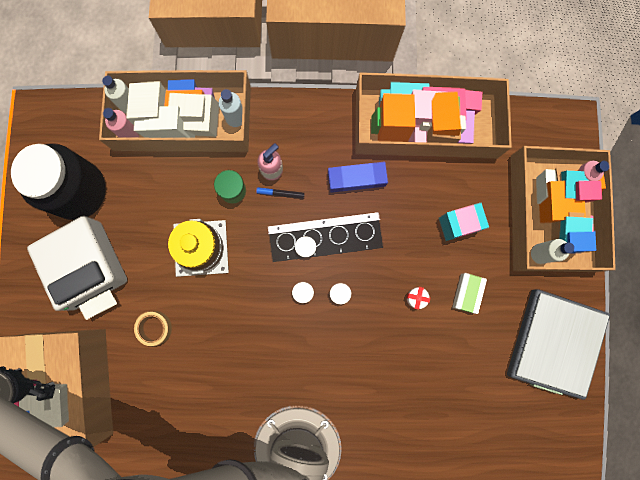

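View pics/a_scene.png

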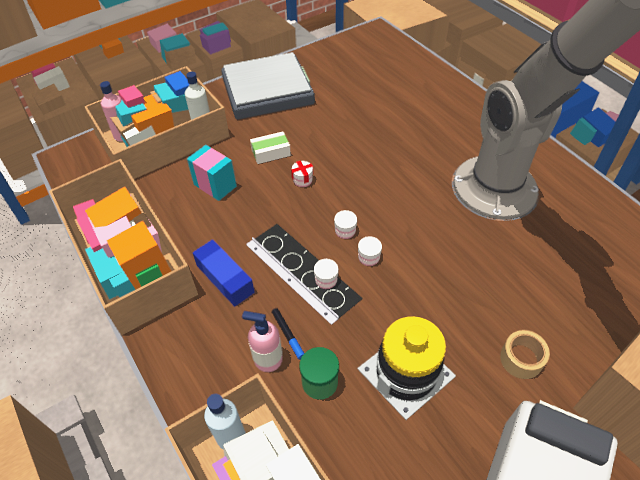

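View pics/a_wrist.png

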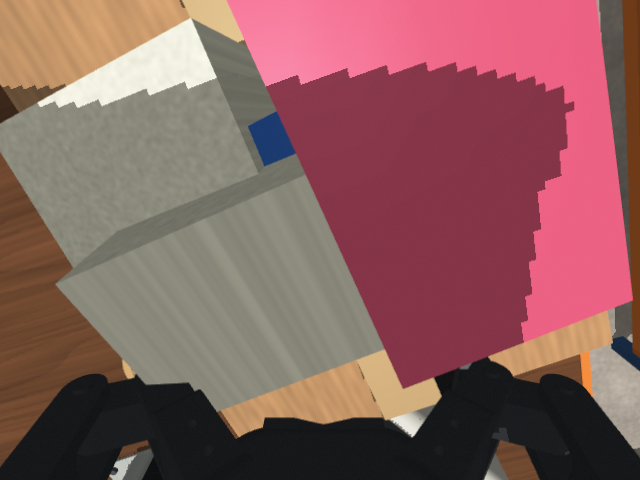

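The pictures show 3 good jars (top view pixels (305,247), (303,293), (340,294)), 1 red-crossed jar at (418,298), and the drum with its lid at (193,245). The strip runs from (287,241) to (365,232), with its stop on the far side.

```bash
cat > h.py <<'E'
from rig import sensors,camera,ctrl,trace
import cv2,numpy as np
from scipy.optimize import least_squares
def proj(c,P):
    P=np.asarray(P,float).reshape(-1,3)
    r,_=cv2.Rodrigues(c["R"])
    return cv2.projectPoints(P,r,np.asarray(c["t"],float),c["camera_matrix"],np.asarray(c["dist"]))[0].reshape(-1,2)
def ray(c,uv,z):
    n=cv2.undistortPoints(np.asarray(uv,float).reshape(-1,1,2),c["camera_matrix"],np.asarray(c["dist"])).reshape(-1,2)
    d=np.c_[n,np.ones(len(n))]@c["R"]; o=-c["R"].T@c["t"]
    return o+d*((z-o[2])/d[:,2])[:,None]
def cyl(x,y,parts):
    a=np.linspace(0,2*np.pi,48,endpoint=False)
    return np.vstack([np.c_[x+r*np.cos(a),y+r*np.sin(a),np.full(48,z)] for r,z in parts])
def cen(pts):
    m=cv2.moments(cv2.convexHull(pts.astype(np.float32)));return np.array([m["m10"],m["m01"]])/m["m00"],m["m00"]
def fit(c,uvc,parts):
    p0=ray(c,[uvc],parts[0][1])[0,:2]
    f=lambda p:cen(proj(c,cyl(p[0],p[1],parts)))[0]-uvc
    return least_squares(f,p0,x_scale=10).x
JAR=[(29,48),(29,30),(27,30),(27,0)]
LIDW=[(29,48),(29,30)]
def look(n,names=(),save=None):
    c=camera(n)
    if save: cv2.imwrite(f"pics/{save}.png",c["image"][:,:,::-1])
    return c
E
python3 - <<'E'
from h import *
for n in ["top","scene"]:
    c=look(n)
    for nm,parts in [("good1",JAR),("scrap1",JAR),("drum_lid",[(61.5,138),(61.5,112),(23,172),(23,138)]),("pump_bottle",None),("blue_carton",None),("teal_carton",None),("candle_jar",[(40,93),(40,0)]),("tape_roll",[(48,48),(48,0)]),("marker_pen",None),("soap_box",None),("strip",None),("drum",None)]:
        for d in trace(nm,n)[:5]:
            rg=d["region"];m=cv2.moments(rg.astype(np.uint8),True)
            if m["m00"]<5: continue
            u=np.array([m["m10"],m["m01"]])/m["m00"]
            s=""
            if parts:
                p=fit(c,u,parts); s=f"xy {p.round(1)} area {m['m00']:.0f} exp {cen(proj(c,cyl(*p,parts)))[1]:.0f}"
            else: s=f"z0 {ray(c,[u],0)[0].round(0)}"
            print(n,nm,round(d["score"],2),u.round(1),s)
E
```

```text
top good1 0.93 [304.6 246.3] xy [564.6  -9.9] area 331 exp 358
top good1 0.74 [302.8 292.1] xy [438.4  -7.6] area 310 exp 355
top good1 0.66 [339.9 292.9] xy [ 438.2 -109. ] area 350 exp 358
top good1 0.34 [326.6 235.7] xy [595.6 -70. ] area 3516 exp 361
top scrap1 0.94 [417.9 297.9] xy [ 428.3 -326.2] area 365 exp 385
top drum_lid 0.96 [191.1 243.6] xy [557.7 287.1] area 1698 exp 1794
top pump_bottle 0.91 [270.3 163.3] z0 [807.  95.   0.]
top blue_carton 0.76 [356.9 176.5] z0 [ 773. -155.    0.]
top blue_carton 0.64 [417.8 297.9] z0 [ 428. -333.    0.]
top blue_carton 0.45 [209.5 252.4] z0 [545. 260.   0.]
top teal_carton 0.85 [462.9 221.5] z0 [ 649. -464.    0.]
top teal_carton 0.67 [191.3 243.6] z0 [570. 314.   0.]
top teal_carton 0.44 [326.8 235.8] z0 [600. -72.   0.]
top tape_roll 0.97 [151.9 328.2] xy [328.1 411.1] area 704 exp 1072
top marker_pen 0.86 [279.7 192.5] z0 [722.  65.   0.]
top soap_box 0.65 [469.3 292.8] z0 [ 445. -481.    0.]
top strip 0.72 [327.2 235.5] z0 [601. -73.   0.]
top drum 0.55 [210.3 253. ] z0 [544. 258.   0.]
scene good1 0.71 [325.8 273.4] xy [568.8   
[... 233 characters left out ...]
_lid 0.7 [326.1 273.9] xy [606.6  53.5] area 571 exp 2519
scene pump_bottle 0.58 [263.5 341.4] z0 [775.  48.   0.]
scene blue_carton 0.69 [223.5 272.5] z0 [ 761. -170.    0.]
scene blue_carton 0.36 [287.6 333.2] z0 [720.  61.   0.]
scene teal_carton 0.79 [211.9 171.9] z0 [ 626. -500.    0.]
scene candle_jar 0.64 [319.  372.4] xy [726.8 199.3] area 1695 exp 1827
scene tape_roll 0.81 [524.4 354.2] xy [335. 411.] area 1396 exp 1887
scene marker_pen 0.89 [287.3 332.3] z0 [719.  58.   0.]
scene soap_box 0.96 [270.  147.2] z0 [ 436. -494.    0.]
scene soap_box 0.61 [413.7 346.4] z0 [507. 248.   0.]
scene strip 0.97 [301.7 272.7] z0 [603. -61.   0.]
scene drum 0.83 [403.3 383.7] z0 [582. 304.   0.]
```

Emit:
servo_tool --pt "0 0 0 0 0 3 8.54" --pt "0 0 0 5 -5 3.5 8.54" --pt "0 0 0 10 -10 3.5 8.54" --pt "0 0 0 15 -15 3.5 8.54" --pt "0 0 0 20 -20 3.5 8.54" --pt "0 0 0 24 -24 3.5 8.54" --pt "0 0 0 28 -28 3.5 8.54" --pt "0 0 0 32 -32 3.5 8.54" --newtons 60

```text
time: 2.45
tool_pos: [515.0, 332.6, 291.6]
tool_rot: [[0.303, 0.953, 0.0], [0.953, -0.303, 0.001], [0.001, 0.0, -1.0]]
contact_force: [2.0, 0.2, 0.1]
opening: 1.004
```

Emit:
servo_tool --pt "0 0 0 2 -2 0 8.54" --pt "0 0 0 3.5 -3.6 0 8.54" --pt "0 0 0 3.5 -3.6 0 8.54" --pt "0 0 0 3.5 -3.6 0 8.54"

```text
time: 2.95
tool_pos: [547.9, 299.2, 291.3]
tool_rot: [[0.302, 0.953, -0.001], [0.953, -0.302, 0.001], [0.0, -0.001, -1.0]]
contact_force: [0.3, 0.6, -0.2]
opening: 0.998
```

```bash
python3 - <<'E'
from h import *
c=look("wrist",save="b_wrist");s=sensors.observe();print(s["tool_pos"],s["joint_positions"].round(2),s["time"])
E
```

```text
[547.67383244 299.58643909 291.27325646] [-0.74  0.37  0.19  1.65 -0.08  1.13  0.73] 3.0
```

View pics/b_wrist.png

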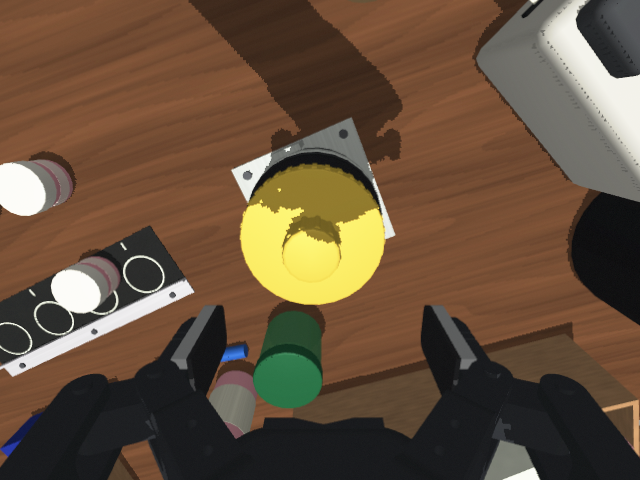

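```bash
cat >> h.py <<'E'
LID=lambda z0:[(61.5,z0+26),(61.5,z0),(23,z0+60),(23,z0+26)]
def yellow(c):
    h=cv2.cvtColor(c["image"],cv2.COLOR_RGB2HSV)
    m=((h[...,0]>20)&(h[...,0]<36)&(h[...,1]>130)&(h[...,2]>60)).astype(np.uint8)
    n,l,st,ce=cv2.connectedComponentsWithStats(m)
    k=1+np.argmax(st[1:,4]); return (l==k)
def fitmask(c,mask,parts,p0=None):
    m=mask.astype(np.uint8)
    cs,_=cv2.findContours(m,cv2.RETR_EXTERNAL,cv2.CHAIN_APPROX_NONE)
    hull=cv2.convexHull(max(cs,key=cv2.contourArea)); u,a=cen(hull.reshape(-1,2)+0.0)
    p=fit(c,u,parts); return p,a,cen(proj(c,cyl(*p,parts)))[1],u
E
python3 - <<'E'
from h import *
for n in ["wrist","top","scene"]:
    c=look(n);m=yellow(c);print(n,fitmask(c,m,LID(112)))
E
```

```text
wrist (array([557.79915622, 287.62812759]), 16010.0, 16551.340078565292, array([311.92852384, 234.07345409]))
top (array([556.95123476, 284.59467065]), 1651.5, 1794.5365175709594, array([192.03784438, 243.91825613]))
scene (array([560.89089877, 287.04324963]), 3003.5, 3130.413788048085, array([413.35564064, 346.52194662]))
```

The wrist picture shows the lid at (312,234), clear of the fingers; the fit gives its axis at (558,287.5). I'll now wind the wrist back so I can unscrew in one long bite.

Emit:
servo_tool --pt "0 0 -10 0.5 -0.6 0 8.54" --pt "0 0 -20 1.0 -1.2 0 8.54" --pt "0 0 -30 1.0 -1.2 0 8.54" --pt "0 0 -40 1.0 -1.2 0 8.54" --pt "0 0 -50 1.0 -1.2 0 8.54" --pt "0 0 -60 1.0 -1.2 0 8.54" --pt "0 0 -70 1.0 -1.2 0 8.54" --pt "0 0 -80 1.0 -1.2 0 8.54"

```text
time: 4.15
tool_pos: [558.2, 286.8, 291.3]
tool_rot: [[0.991, -0.137, -0.0], [-0.137, -0.991, 0.0], [-0.0, -0.0, -1.0]]
contact_force: [0.3, 0.5, 0.2]
opening: 1.0
```

Emit:
servo_tool --pt "0 0 -10 0 0 0 8.54" --pt "0 0 -20 0 0 0 8.54" --pt "0 0 -30 0 0 0 8.54" --pt "0 0 -40 0 0 0 8.54" --pt "0 0 -50 0 0 0 8.54" --pt "0 0 -60 0 0 0 8.54" --pt "0 0 -70 0 0 0 8.54" --pt "0 0 -80 0 0 0 8.54"

```text
time: 5.15
tool_pos: [558.2, 286.9, 291.3]
tool_rot: [[0.037, -0.999, -0.0], [-0.999, -0.037, 0.0], [-0.0, 0.0, -1.0]]
contact_force: [-0.6, -1.4, -1.0]
opening: 1.003
```

Emit:
servo_tool --pt "0 0 -10 0 0 0 8.54" --pt "0 0 -20 0 0 0 8.54" --pt "0 0 -20 0 0 0 8.54"

```text
time: 5.52
tool_pos: [558.2, 286.9, 291.1]
tool_rot: [[-0.3, -0.954, -0.0], [-0.954, 0.3, -0.0], [0.0, 0.0, -1.0]]
contact_force: [0.3, -0.8, 0.4]
opening: 0.999
```

```bash
python3 - <<'E'
from h import *
c=look("wrist",save="c_wrist");s=sensors.observe();print(s["tool_pos"],s["tool_rot"].round(3),s["joint_positions"].round(2),s["time"])
print(fitmask(c,yellow(c),LID(112)))
E
```

```text
[558.34476473 286.75593514 291.17419612] [[-0.299 -0.954 -0.   ]
 [-0.954  0.299 -0.   ]
 [ 0.     0.    -1.   ]] [-1.19  0.49  0.88  1.68 -0.4   1.17 -2.08] 5.575
(array([559.68729638, 286.89013015]), 16651.5, 17196.89528435166, array([323.89129107, 218.49224795]))
```

View pics/c_wrist.png

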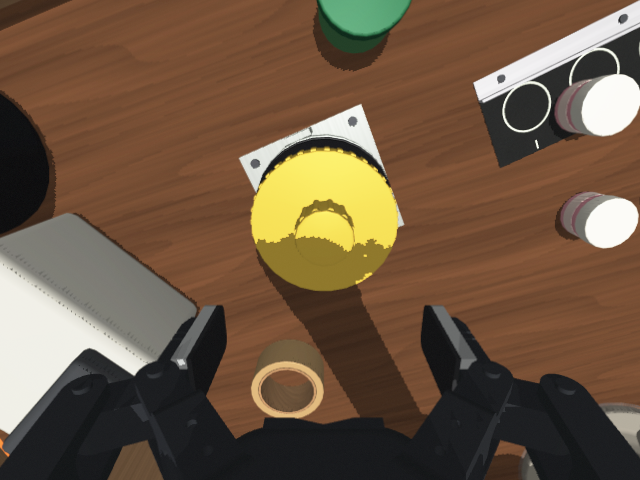

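Emit:
servo_tool --pt "0 0 0 0.03 0.05 -3 8.54" --pt "0 0 0 0.03 0.05 -6 8.54" --pt "0 0 0 0.03 0.05 -9 8.54" --pt "0 0 0 0.03 0.05 -11 8.54" --pt "0 0 0 0.03 0.05 -12 8.54" --pt "0 0 0 0.03 0.05 -12.3 8.54" --pt "0 0 0 0.03 0.05 -12.3 8.54"

```text
time: 6.45
tool_pos: [559.5, 286.7, 169.0]
tool_rot: [[-0.303, -0.953, 0.001], [-0.953, 0.303, 0.0], [-0.001, -0.001, -1.0]]
contact_force: [0.1, -1.0, 0.5]
opening: 1.003
```

Emit:
servo_tool --pt "0 0 0 0 0 0 4" --pt "0 0 0 0 0 0 4" --pt "0 0 0 0 0 0 4" --pt "0 0 0 0 0 0 4" --pt "0 0 0 0 0 0 4" --pt "0 0 0 0 0 0 4" --newtons 80

```text
time: 7.2
tool_pos: [559.6, 286.8, 169.3]
tool_rot: [[-0.303, -0.953, 0.001], [-0.953, 0.303, 0.001], [-0.001, -0.001, -1.0]]
contact_force: [-1.0, -0.4, 6.0]
opening: 0.514
```

Emit:
servo_tool --pt "0 0 9 0 0 0.035 4" --pt "0 0 18 0 0 0.07 4" --pt "0 0 27 0 0 0.105 4" --pt "0 0 36 0 0 0.14 4" --pt "0 0 45 0 0 0.175 4" --pt "0 0 54 0 0 0.21 4" --pt "0 0 63 0 0 0.245 4" --pt "0 0 72 0 0 0.28 4"

```text
time: 8.2
tool_pos: [559.0, 286.6, 171.1]
tool_rot: [[0.816, -0.579, 0.0], [-0.579, -0.816, 0.0], [0.0, -0.0, -1.0]]
contact_force: [0.4, -0.7, -0.4]
opening: 0.513
```

```bash
python3 - <<'E'
from h import *
c=look("wrist",save="d_wrist");s=sensors.observe();print(s["tool_pos"],s["contact_force"],s["ft_torque"],s["joint_positions"].round(2),s["time"])
E
```

```text
[559.09809925 286.39491515 171.25091357] [ 0.45323855  0.45058729 -1.98668859] [ 0.05189217 -0.00801738 -0.03106092] [-0.91  0.52  0.46  1.77 -0.28  0.91 -0.94] 8.25
```

View pics/d_wrist.png

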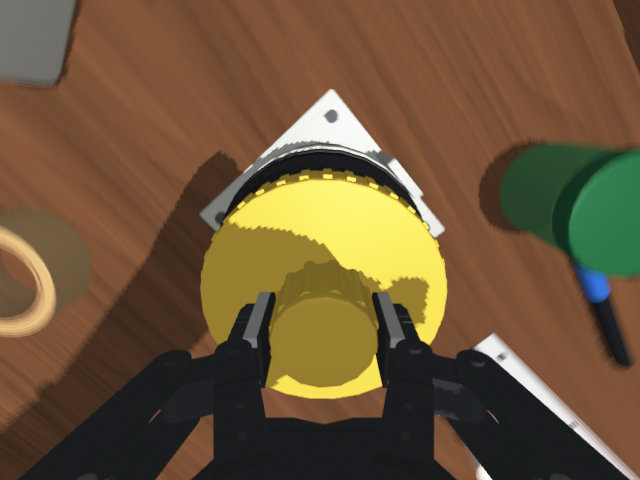

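The wrist picture shows the knob held squarely between the pads at (325,340). Forces are small, so I'll keep turning.

Emit:
servo_tool --pt "0 0 10 0 0 0.04 4" --pt "0 0 20 0 0 0.08 4" --pt "0 0 30 0 0 0.12 4" --pt "0 0 40 0 0 0.16 4" --pt "0 0 50 0 0 0.2 4" --pt "0 0 60 0 0 0.235 4" --pt "0 0 70 0 0 0.275 4" --pt "0 0 80 0 0 0.315 4"

```text
time: 9.25
tool_pos: [558.8, 286.6, 174.1]
tool_rot: [[0.713, 0.701, -0.001], [0.701, -0.713, -0.0], [-0.0, -0.0, -1.0]]
contact_force: [-0.3, -0.6, 0.8]
opening: 0.515
```

```bash
python3 - <<'E'
from h import *
c=look("wrist",save="e_wrist");s=sensors.observe();print(s["tool_pos"],s["contact_force"],s["ft_torque"],s["joint_positions"].round(2),s["time"])
for n in ["wrist"]:
  for z in (112,118):print(fitmask(c,yellow(c),LID(z)))
E
```

```text
[558.9598307  286.34169345 174.20672433] [ 0.30661778 -0.61228569 -0.5298576 ] [-0.12449799 -0.01321379  0.00080773] [-0.66  0.49  0.12  1.75 -0.07  0.91  0.27] 9.3
(array([560.7730958 , 285.93481611]), 44006.5, 43450.51964240847, array([323.2068861, 283.377217 ]))
(array([558.72370039, 288.01275043]), 44006.5, 46858.2031488599, array([323.2068861, 283.377217 ]))
```

Emit:
servo_tool --pt "0 0 10 0 0 0.04 4" --pt "0 0 20 0 0 0.08 4" --pt "0 0 30 0 0 0.12 4" --pt "0 0 40 0 0 0.16 4" --pt "0 0 50 0 0 0.2 4" --pt "0 0 60 0 0 0.235 4" --pt "0 0 70 0 0 0.275 4" --pt "0 0 80 0 0 0.315 4"

```text
time: 10.3
tool_pos: [559.0, 286.0, 177.2]
tool_rot: [[-0.565, 0.825, -0.001], [0.825, 0.565, -0.001], [-0.0, -0.001, -1.0]]
contact_force: [-0.4, -0.9, 0.9]
opening: 0.512
```

```bash
python3 - <<'E'
from h import *
s=sensors.observe();print(s["tool_pos"],s["contact_force"],s["ft_torque"],s["joint_positions"].round(2),s["time"])
c=look("wrist",save="f_wrist")
E
```

```text
[559.0244906  286.02593199 177.20557083] [-0.3884376  -0.87198491  0.93684255] [-0.13993082  0.09984765 -0.12769193] [-0.42  0.49 -0.21  1.73  0.12  0.93  1.5 ] 10.3
```

View pics/f_wrist.png

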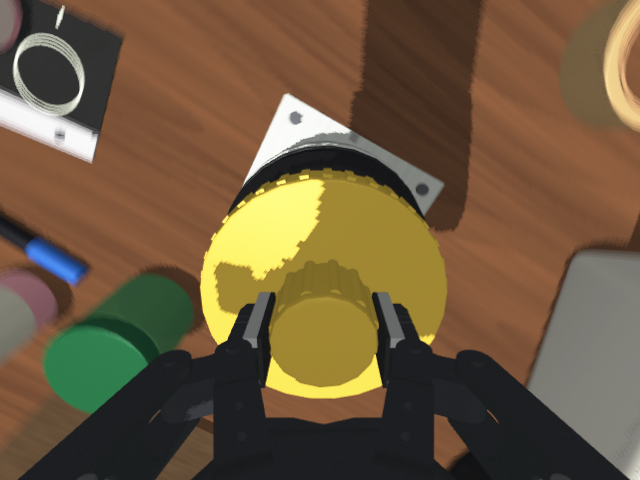

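Emit:
servo_tool --pt "0 0 10 0 0 0.04 4" --pt "0 0 20 0 0 0.08 4" --pt "0 0 30 0 0 0.12 4" --pt "0 0 40 0 0 0.16 4" --pt "0 0 50 0 0 0.2 4" --pt "0 0 60 0 0 0.235 4" --pt "0 0 70 0 0 0.275 4" --pt "0 0 74 0 0 0.29 4"

```text
time: 11.35
tool_pos: [559.3, 286.2, 180.1]
tool_rot: [[-0.95, -0.311, -0.0], [-0.311, 0.95, -0.0], [0.0, -0.0, -1.0]]
contact_force: [-0.3, 0.6, 0.3]
opening: 0.511
```

Emit:
servo_tool --pt "0 0 0 0 0 0.1 4" --pt "0 0 0 0 0 0.2 4" --pt "0 0 0 0 0 0.3 4"

```text
time: 11.72
tool_pos: [558.9, 286.5, 183.2]
tool_rot: [[-0.95, -0.313, -0.0], [-0.313, 0.95, -0.0], [0.0, -0.0, -1.0]]
contact_force: [-0.7, -0.1, -0.8]
opening: 0.519
```

```bash
python3 - <<'E'
from h import *
s=sensors.observe();print(s["tool_pos"],s["contact_force"],s["ft_torque"],s["joint_positions"].round(2),s["time"])
E
```

```text
[558.9044     286.48742931 183.18020522] [-0.67510158 -0.14185222 -0.78543052] [ 0.00701875 -0.01873257 -0.00909523] [-0.21  0.52 -0.5   1.71  0.29  0.98  2.65] 11.725
```

Emit:
servo_tool --pt "0 0 0 0 0 0.5 4" --pt "0 0 0 0 0 1.2 4" --pt "0 0 0 0 0 2.2 4" --pt "0 0 0 0 0 3.5 4" --pt "0 0 0 0 0 5 4" --pt "0 0 0 0 0 7 4" --pt "0 0 0 0 0 9 4" --pt "0 0 0 0 0 9 4"

```text
time: 12.72
tool_pos: [559.9, 287.4, 275.9]
tool_rot: [[-0.949, -0.315, 0.004], [-0.315, 0.949, 0.002], [-0.004, 0.001, -1.0]]
contact_force: [0.7, 0.1, -1.3]
opening: 0.514
```

```bash
python3 - <<'E'
from h import *
c=look("scene",save="g_scene");c=look("wrist",save="g_wrist")
s=sensors.observe();print(s["tool_pos"],s["contact_force"],s["joint_positions"].round(2),s["time"])
E
```

```text
[558.96940283 286.41675467 273.30316504] [ 0.45838321  0.56159454 -1.00690403] [-0.19  0.44 -0.53  1.63  0.24  1.14  2.69] 12.825
```

View pics/g_scene.png

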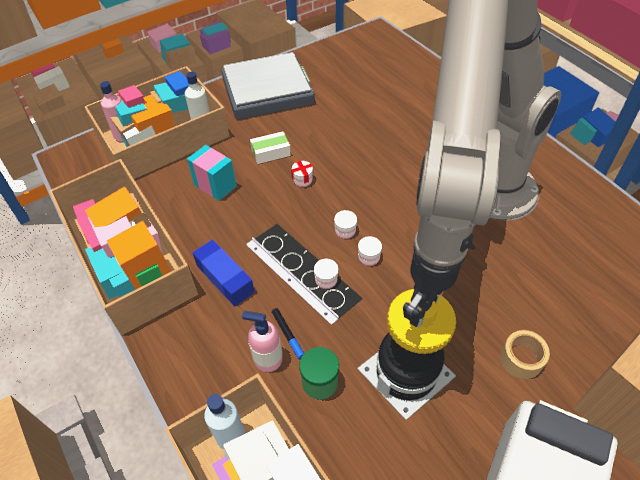

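View pics/g_wrist.png

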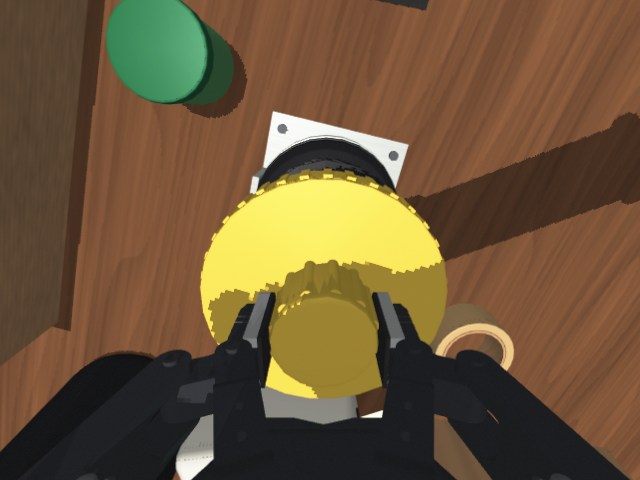

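The lid is off the drum and hangs level at (325,290) in the wrist view. I'll set it down on the clear bench around (430,160).

Emit:
servo_tool --pt "0 0 -9 -2 -2 0 4" --pt "0 0 -18 -4 -4 0 4" --pt "0 0 -27 -6 -6 0 4" --pt "0 0 -36 -8 -8 0 4" --pt "0 0 -45 -10 -10 0 4" --pt "0 0 -54 -12 -12 0 4" --pt "0 0 -63 -12.9 -12.6 0 4" --pt "0 0 -72 -12.9 -12.6 0 4"

```text
time: 13.82
tool_pos: [428.8, 159.5, 272.5]
tool_rot: [[-0.588, 0.809, -0.002], [0.809, 0.588, -0.001], [-0.0, -0.002, -1.0]]
contact_force: [-0.2, 1.0, -1.3]
opening: 0.514
```

Emit:
servo_tool --pt "0 0 0 0 0 -3 4" --pt "0 0 0 0 0 -6 4" --pt "0 0 0 0 0 -10 4" --pt "0 0 0 0 0 -14 4" --pt "0 0 0 0 0 -17 4" --pt "0 0 0 0 0 -19 4" --pt "0 0 0 0 0 -20.5 4" --pt "0 0 0 0 0 -20.5 4"

```text
time: 14.82
tool_pos: [429.2, 160.2, 67.3]
tool_rot: [[-0.593, 0.805, -0.002], [0.805, 0.593, -0.001], [0.001, -0.002, -1.0]]
contact_force: [-0.1, -0.1, -1.1]
opening: 0.518
```

```bash
python3 - <<'E'
from h import *
s=sensors.observe();print(s["tool_pos"],s["tool_rot"].round(3),s["contact_force"],s["joint_positions"].round(2),s["time"])
E
```

```text
[429.24758579 160.23700675  67.33000118] [[-0.593  0.805 -0.002]
 [ 0.805  0.593 -0.001]
 [ 0.001 -0.002 -1.   ]] [-0.10303566 -0.08358925 -1.09136449] [-0.24  0.44 -0.3   2.19  0.24  0.55  1.48] 14.825
```

Emit:
servo_tool --pt "0 0 0 0 0 -0.4 4" --pt "0 0 0 0 0 -0.7 4" --pt "0 0 0 0 0 -0.9 4" --pt "0 0 0 0 0 -1.0 4" --pt "0 0 0 0 0 -1.0 4"

```text
time: 15.45
tool_pos: [430.1, 160.5, 58.3]
tool_rot: [[-0.593, 0.805, 0.0], [0.805, 0.593, 0.0], [-0.0, 0.0, -1.0]]
contact_force: [-0.8, -0.6, -1.7]
opening: 0.514
```

Emit:
servo_tool --pt "0 0 0 0 0 0 8.54" --pt "0 0 0 0 0 0 8.54" --pt "0 0 0 0 0 0 8.54" --pt "0 0 0 0 0 3 8.54" --pt "0 0 0 0 0 7 8.54" --pt "0 0 0 0 0 12 8.54" --pt "0 0 0 0 0 17 8.54" --pt "0 0 0 0 0 20 8.54"

```text
time: 16.45
tool_pos: [430.6, 160.9, 261.0]
tool_rot: [[-0.593, 0.805, 0.003], [0.805, 0.593, 0.001], [-0.001, 0.003, -1.0]]
contact_force: [0.7, 0.2, 0.3]
opening: 1.0
```

Emit:
servo_tool --pt "0 0 -8 0.5 -6 0 8.54" --pt "0 0 -16 1.5 -12 0 8.54" --pt "0 0 -24 2 -18 0 8.54" --pt "0 0 -32 2 -24 0 8.54" --pt "0 0 -40 2 -30 0 8.54" --pt "0 0 -48 2 -36 0 8.54" --pt "0 0 -56 2 -42 0 8.54" --pt "0 0 -64 1 -48 0 8.54"

```text
time: 17.45
tool_pos: [440.2, -321.1, 258.4]
tool_rot: [[0.467, 0.884, 0.001], [0.884, -0.467, -0.0], [0.0, 0.001, -1.0]]
contact_force: [2.0, 0.3, -0.6]
opening: 1.004
```

Emit:
servo_tool --pt "0 0 0 0 0 0 8.54" --pt "0 0 0 0 0 0 8.54"

```text
time: 17.7
tool_pos: [440.0, -318.8, 258.0]
tool_rot: [[0.463, 0.886, -0.0], [0.886, -0.463, 0.001], [0.001, -0.001, -1.0]]
contact_force: [1.3, 0.5, -0.1]
opening: 1.0
```

```bash
python3 - <<'E'
from h import *
c=look("scene",save="i_scene");c=look("wrist",save="i_wrist")
s=sensors.observe();print(s["tool_pos"],s["tool_rot"].round(3),s["joint_positions"].round(2),s["time"])
for t in ["scrap1","good1","soap_box"]:
  for d in trace(t,"wrist")[:4]:
    print(t,d["score"],d["rect"],fitmask(c,d["region"],JAR))
E
```

```text
[ 440.58564297 -317.74706107  258.19203343] [[ 0.461  0.887 -0.   ]
 [ 0.887 -0.461  0.001]
 [ 0.001 -0.    -1.   ]] [ 0.41  0.26  0.12  1.88 -0.04  1.01  1.64] 17.8
scrap1 0.91 [309.6, 200.5, 58.2, 66.2] (array([ 429.38403916, -324.67889699]), 2948.0, 2935.3507589190267, array([310.79737675, 198.7203754 ]))
good1 0.98 [609.5, 46.7, 59.5, 77.0] (array([431.02751444, -34.1161402 ]), 3534.5, 5939.4421880392765, array([612.14896025,  49.40335738]))
good1 0.78 [521.1, 99.7, 85.8, 72.5] (array([ 437.68554269, -109.08165852]), 4546.0, 4698.6474964938825, array([520.45838833,  99.5808403 ]))
good1 0.68 [620.4, 172.9, 39.2, 62.2] (array([541.38905848, -47.39660857]), 1585.5, 4641.129188146908, array([623.5949753 , 172.09902239]))
soap_box 0.96 [197.4, 269.6, 98.0, 95.3] (array([ 441.34576765, -469.80164946]), 6671.0, 3077.8253309619613, array([198.62351971, 266.94933293]))
```

View pics/i_wrist.png

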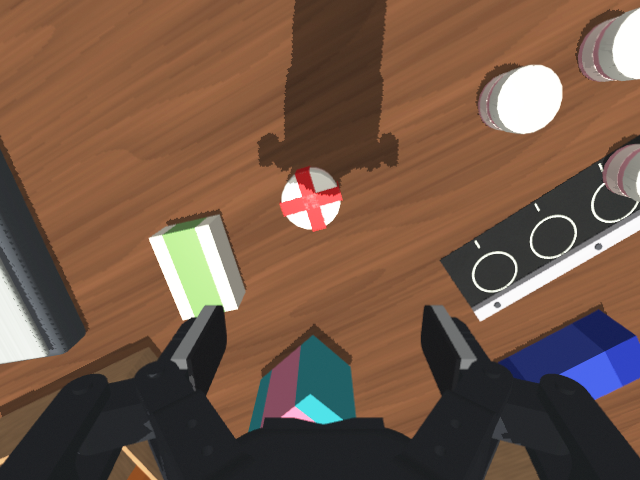

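View pics/i_scene.png

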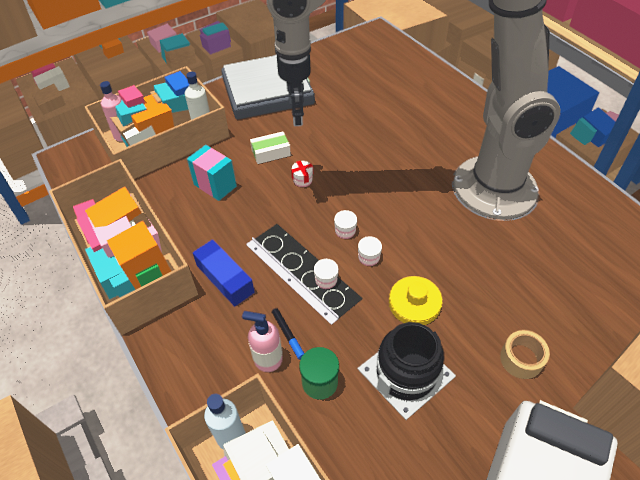

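The scrap jar is at (311,199) in the wrist view, which gives (429.4,-324.7), and the silhouette area matches. The scene view shows the lid flat on the bench and the drum open. Lowering onto the jar.

Emit:
servo_tool --pt "0 0 0 -1.1 -0.7 -4 8.54" --pt "0 0 0 -1.1 -0.7 -9 8.54" --pt "0 0 0 -1.1 -0.7 -14 8.54" --pt "0 0 0 -1.1 -0.7 -18 8.54" --pt "0 0 0 -1.1 -0.7 -20 8.54" --pt "0 0 0 -1.1 -0.7 -21.2 8.54" --pt "0 0 0 -1.1 -0.7 -21.2 8.54" --pt "0 0 0 -1.1 -0.7 -21.2 8.54"

```text
time: 18.95
tool_pos: [429.7, -326.7, 47.2]
tool_rot: [[0.464, 0.886, 0.001], [0.886, -0.464, -0.001], [-0.0, 0.002, -1.0]]
contact_force: [0.2, -1.1, -0.1]
opening: 1.002
```

Emit:
servo_tool --pt "0 0 0 0 0 0 5" --pt "0 0 0 0 0 0 5" --pt "0 0 0 0 0 0 5" --pt "0 0 0 0 0 0 5" --pt "0 0 0 0 0 0 5" --newtons 50

```text
time: 19.58
tool_pos: [429.5, -326.7, 47.4]
tool_rot: [[0.464, 0.886, 0.001], [0.886, -0.464, -0.001], [0.0, 0.001, -1.0]]
contact_force: [-2.5, 1.6, 7.6]
opening: 0.663
```

```bash
python3 - <<'E'
from h import *
c=look("wrist",save="j_wrist")
s=sensors.observe();print(s["tool_pos"],s["contact_force"],s["time"])
E
```

```text
[ 429.48690031 -326.71487723   47.44459534] [-1.19408506  1.44083066  7.592838  ] 19.625
```

View pics/j_wrist.png

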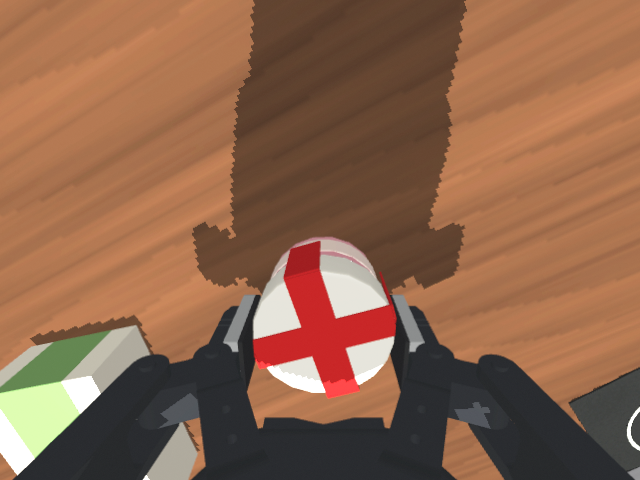

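Jar gripped in the middle of the pads (picture centre (325,325)). Lifting and carrying it to the drum.

Emit:
servo_tool --pt "0 0 0 0 0 4 5" --pt "0 0 0 0 0 9 5" --pt "0 0 0 0 0 15 5" --pt "0 0 0 1 3 20 5" --pt "0 0 0 2 8 22 5" --pt "0 0 0 3 14 22 5" --pt "0 0 0 4 20 22 5" --pt "0 0 0 5 26 22 5"

```text
time: 20.62
tool_pos: [478.8, -64.7, 266.7]
tool_rot: [[0.464, 0.886, 0.001], [0.886, -0.464, -0.0], [0.0, 0.001, -1.0]]
contact_force: [0.8, 0.4, -1.1]
opening: 0.661
```

Emit:
servo_tool --pt "0 0 0 1 6 0 5" --pt "0 0 0 2 12 0 5" --pt "0 0 0 3 18 0 5" --pt "0 0 0 4 24 0 5" --pt "0 0 0 5 28 0 5" --pt "0 0 0 6.5 31 0 5" --pt "0 0 0 7.5 33 0 5" --pt "0 0 0 7.5 33 0 5"

```text
time: 21.62
tool_pos: [553.7, 265.1, 265.9]
tool_rot: [[0.462, 0.887, -0.001], [0.887, -0.462, 0.0], [0.0, -0.001, -1.0]]
contact_force: [-0.3, -1.1, -1.6]
opening: 0.657
```

```bash
python3 - <<'E'
from h import *
c=look("wrist",save="k_wrist")
s=sensors.observe();print(s["tool_pos"],s["contact_force"],s["joint_positions"].round(2),s["time"],s["opening"])
E
```

```text
[553.60183942 263.56607363 265.93623373] [-0.58948992 -0.513102   -1.51970475] [-0.38  0.38 -0.21  1.69  0.09  1.09  0.47] 21.675 0.6599026241752134
```

Emit:
servo_tool --pt "0 0 0 0.3 1.2 0 5" --pt "0 0 0 0.5 2.2 0 5" --pt "0 0 0 0.5 2.2 0 5" --pt "0 0 0 0.5 2.2 -2 5" --pt "0 0 0 0.5 2.2 -5 5" --pt "0 0 0 0.5 2.2 -7 5" --pt "0 0 0 0.5 2.2 -7 5"

```text
time: 22.55
tool_pos: [558.1, 284.6, 194.7]
tool_rot: [[0.464, 0.886, -0.003], [0.886, -0.464, -0.002], [-0.003, -0.002, -1.0]]
contact_force: [-1.2, -0.1, -1.6]
opening: 0.661
```

```bash
python3 - <<'E'
from h import *
c=look("wrist",save="l_wrist");look("scene",save="l_scene")
s=sensors.observe();print(s["tool_pos"],s["contact_force"],s["time"],s["opening"])
E
```

```text
[559.42045507 285.56170361 197.02129954] [ 0.03589468 -0.03769656 -1.61393663] 22.65 0.6628571095886564
```

View pics/l_wrist.png

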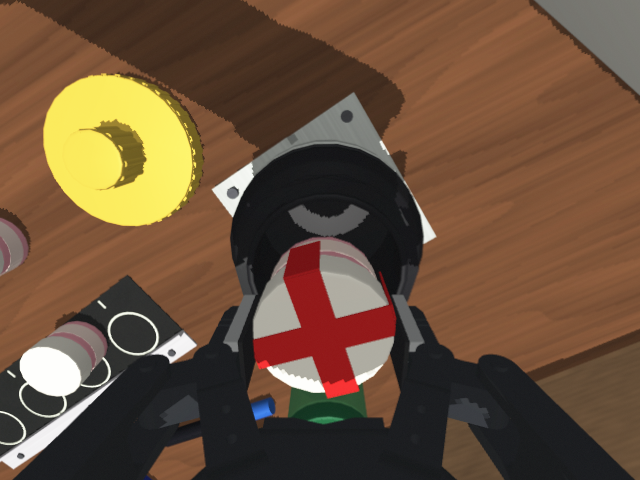

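View pics/l_scene.png

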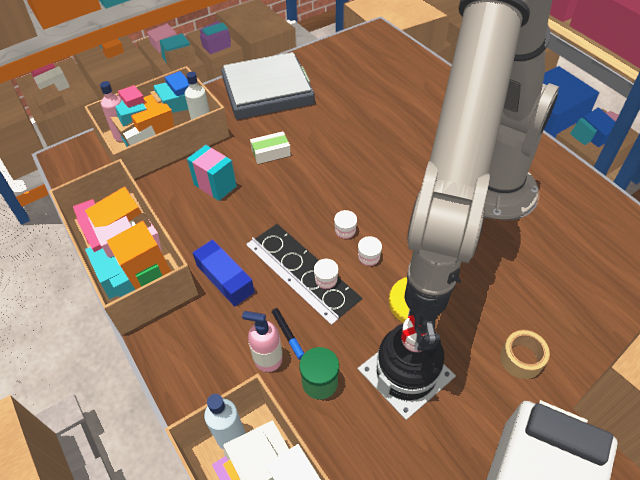

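Jar (325,320) is centred over the black mouth. Lowering it just inside and letting go.

Emit:
servo_tool --pt "0 0 0 0 0 -1 5" --pt "0 0 0 0 0 -2 5" --pt "0 0 0 0 0 -2.8 5" --pt "0 0 0 0 0 -2.8 5"

```text
time: 23.15
tool_pos: [558.5, 285.2, 167.3]
tool_rot: [[0.464, 0.886, -0.002], [0.886, -0.464, -0.001], [-0.002, -0.001, -1.0]]
contact_force: [0.1, 0.3, -2.1]
opening: 0.661
```

Emit:
servo_tool --pt "0 0 0 0 0 0 8.54" --pt "0 0 0 0 0 0 8.54" --pt "0 0 0 0 0 0 8.54" --pt "0 0 0 0 0 2 8.54" --pt "0 0 0 0 0 5 8.54" --pt "0 0 0 0 0 8 8.54" --pt "0 0 0 0 0 9 8.54"

```text
time: 24.02
tool_pos: [560.1, 286.3, 261.8]
tool_rot: [[0.464, 0.886, 0.004], [0.886, -0.464, 0.003], [0.004, 0.003, -1.0]]
contact_force: [-0.4, 0.3, -0.2]
opening: 0.997
```

```bash
python3 - <<'E'
from h import *
c=look("wrist",save="m_wrist")
s=sensors.observe();print(s["tool_pos"],s["tool_rot"].round(3),s["joint_positions"].round(2),s["time"],s["opening"])
h=cv2.cvtColor(c["image"],cv2.COLOR_RGB2HSV)
print("lid",fitmask(c,yellow(c),LID(0)))
for n in ["top"]:
    d=look(n,save="m_top");print(n,fitmask(d,yellow(d),LID(0)))
E
```

```text
[560.0626992  286.25923053 261.7774404 ] [[ 0.464  0.886  0.004]
 [ 0.886 -0.464  0.002]
 [ 0.004  0.003 -1.   ]] [-0.41  0.4  -0.22  1.66  0.1   1.08  0.44] 24.075 1.001017347344796
lid (array([431.53393613, 162.34931887]), 12758.5, 13199.846242738451, array([152.90013194, 141.59471463]))
top (array([430.8665481 , 161.12441829]), 1492.0, 1565.2821201700717, array([242.30741734, 293.68599196]))
```

View pics/m_wrist.png

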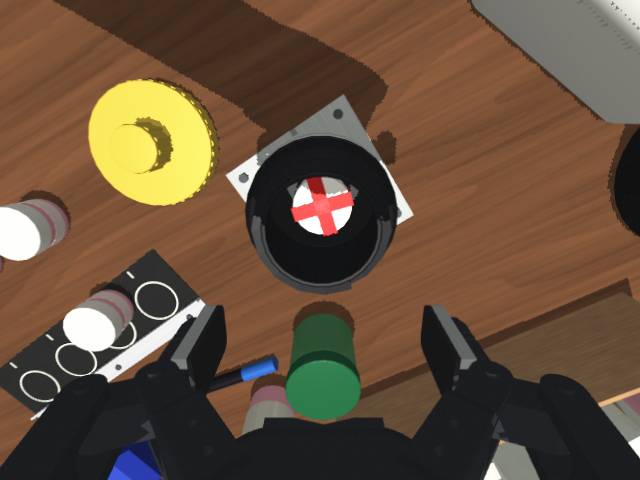

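The red-crossed jar lies upright in the drum at (322,205). Fetching the lid.

Emit:
servo_tool --pt "0 0 0 -4 -4 0 8.54" --pt "0 0 0 -8 -8 0 8.54" --pt "0 0 0 -11 -11 0 8.54" --pt "0 0 0 -13 -12.5 0 8.54" --pt "0 0 0 -13 -12.5 -5 8.54" --pt "0 0 0 -13 -12.5 -9 8.54" --pt "0 0 0 -13 -12.5 -12 8.54" --pt "0 0 0 -13 -12.5 -12 8.54"

```text
time: 25.12
tool_pos: [426.8, 159.5, 135.9]
tool_rot: [[0.464, 0.886, -0.006], [0.886, -0.464, -0.003], [-0.005, -0.004, -1.0]]
contact_force: [-0.0, -0.9, -0.0]
opening: 0.998
```

```bash
python3 - <<'E'
from h import *
c=look("wrist",save="n_wrist")
s=sensors.observe();print(s["tool_pos"],s["joint_positions"].round(2),s["time"])
print("lid",fitmask(c,yellow(c),LID(0)))
E
```

```text
[428.05860691 160.1434855  137.44087273] [-0.31  0.3  -0.21  2.16  0.1   0.7   0.5 ] 25.175
lid (array([431.33594169, 162.53300522]), 22199.5, 22903.353827298735, array([329.39111992, 239.7709558 ]))
```

View pics/n_wrist.png

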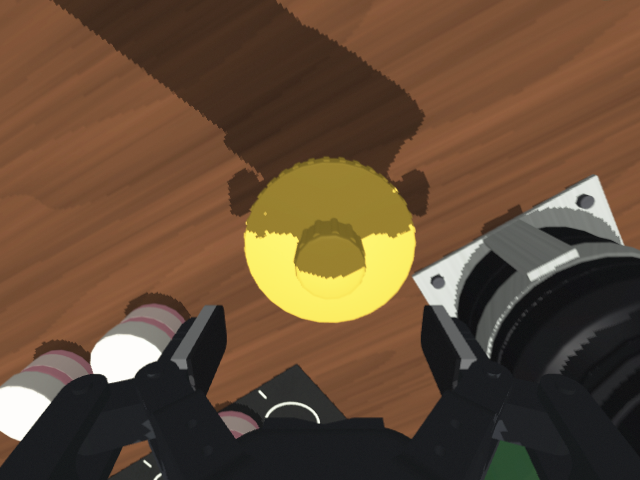

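Emit:
servo_tool --pt "0 0 0 0.35 0.2 -2 8.54" --pt "0 0 0 0.35 0.2 -5 8.54" --pt "0 0 0 0.35 0.2 -7 8.54" --pt "0 0 0 0.35 0.2 -7.8 8.54" --pt "0 0 0 0.35 0.2 -7.8 8.54" --pt "0 0 0 0.35 0.2 -7.8 8.54"

```text
time: 25.92
tool_pos: [433.3, 162.8, 61.3]
tool_rot: [[0.464, 0.886, 0.002], [0.886, -0.464, 0.001], [0.001, 0.001, -1.0]]
contact_force: [-0.3, 0.3, -0.6]
opening: 1.001
```

Emit:
servo_tool --pt "0 0 0 0 0 0 4" --pt "0 0 0 0 0 0 4" --pt "0 0 0 0 0 0 4" --pt "0 0 0 0 0 0 4" --pt "0 0 0 0 0 0 4" --pt "0 0 0 0 0 0 4" --newtons 60

```text
time: 26.68
tool_pos: [432.7, 162.5, 61.0]
tool_rot: [[0.464, 0.886, 0.0], [0.886, -0.464, -0.0], [-0.0, 0.0, -1.0]]
contact_force: [-2.0, -0.6, 9.2]
opening: 0.518
```

Emit:
servo_tool --pt "0 0 0 0 0 2 4" --pt "0 0 0 0 0 6 4" --pt "0 0 0 0 0 11 4" --pt "0 0 0 0 0 16 4" --pt "0 0 0 0 0 19 4" --pt "0 0 0 0 0 20 4" --pt "0 0 0 0 0 20 4" --pt "0 0 0 0 0 20 4"

```text
time: 27.68
tool_pos: [431.7, 162.1, 258.7]
tool_rot: [[0.464, 0.886, -0.003], [0.886, -0.464, -0.001], [-0.002, -0.002, -1.0]]
contact_force: [0.6, 0.7, -1.9]
opening: 0.518
```

```bash
python3 - <<'E'
from h import *
c=look("wrist",save="o_wrist")
s=sensors.observe();print(s["tool_pos"],s["joint_positions"].round(2),s["time"],s["opening"],s["contact_force"])
for f in (55,57,59): print("lid",f,fitmask(c,yellow(c),LID(s["tool_pos"][2]-f)))
E
```

```text
[431.70130739 162.12305294 258.68808797] [-0.28  0.13 -0.23  2.03  0.04  0.99  0.56] 27.725 0.5195132581909763 [-0.00624503 -0.05022811 -1.82024641]
lid 55 (array([427.8428158 , 165.28151447]), 42608.5, 48366.83794891974, array([323.52940141, 277.08950874]))
lid 57 (array([428.65831646, 164.85575888]), 42608.5, 47138.34039061051, array([323.52940141, 277.08950874]))
lid 59 (array([429.47479098, 164.42944128]), 42608.5, 45955.95290073997, array([323.52940141, 277.08950874]))
```

View pics/o_wrist.png

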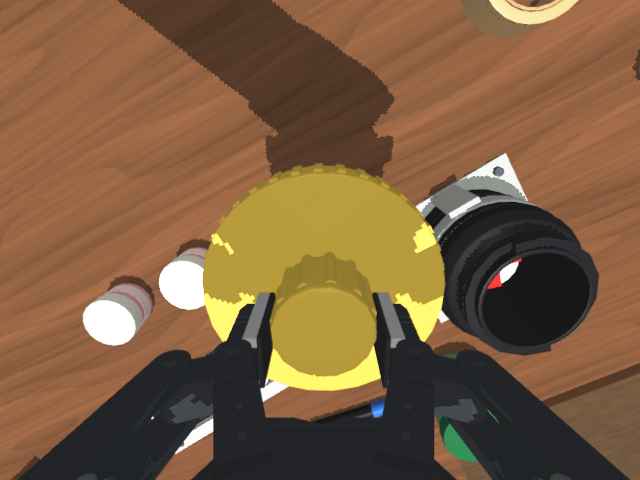

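Lid held level with the knob at (323,333). Carrying it over the drum.

Emit:
servo_tool --pt "0 0 0 3 3 0 4" --pt "0 0 0 6 6 0 4" --pt "0 0 0 9 9 0 4" --pt "0 0 0 12 11.5 0 4" --pt "0 0 0 12.8 12.4 0 4" --pt "0 0 0 12.8 12.4 -1 4" --pt "0 0 0 12.8 12.4 -2.5 4" --pt "0 0 0 12.8 12.4 -2.5 4"

```text
time: 28.72
tool_pos: [559.0, 284.9, 233.2]
tool_rot: [[0.464, 0.886, -0.003], [0.886, -0.464, -0.003], [-0.004, -0.002, -1.0]]
contact_force: [0.0, 0.3, -1.6]
opening: 0.521
```

Emit:
servo_tool --pt "0 0 0 0 0 0 4" --pt "0 0 0 0 0 0 4"

```text
time: 28.98
tool_pos: [560.7, 286.5, 236.0]
tool_rot: [[0.464, 0.886, 0.001], [0.886, -0.464, 0.001], [0.001, 0.001, -1.0]]
contact_force: [0.8, -0.0, -1.7]
opening: 0.519
```

```bash
python3 - <<'E'
from h import *
c=look("wrist",save="p_wrist")
s=sensors.observe();print(s["tool_pos"],s["joint_positions"].round(2),s["time"],s["opening"],s["contact_force"])
# rim of the drum in earlier picture check
E
```

```text
[560.74090418 286.54877089 235.96383288] [-0.4   0.43 -0.23  1.68  0.11  1.04  0.42] 29.025 0.5218885611059554 [ 0.35746528  0.20211044 -1.89734817]
```

View pics/p_wrist.png

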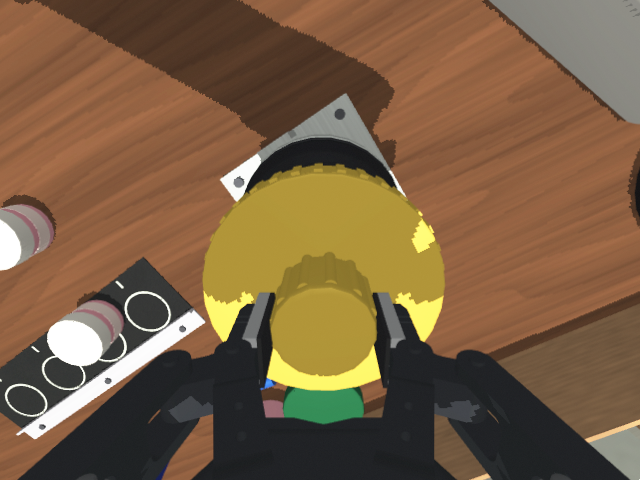

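Emit:
servo_tool --pt "0 0 0 -0.05 0 -1 4" --pt "0 0 0 -0.05 0 -2.5 4" --pt "0 0 0 -0.05 0 -3.5 4" --pt "0 0 0 -0.05 0 -4 4" --pt "0 0 0 -0.05 0 -4.3 4" --pt "0 0 0 -0.05 0 -4.5 4" --pt "0 0 0 -0.05 0 -4.5 4"

```text
time: 29.9
tool_pos: [560.1, 286.6, 190.5]
tool_rot: [[0.464, 0.886, 0.0], [0.886, -0.464, 0.0], [0.0, 0.0, -1.0]]
contact_force: [0.8, -0.4, -1.5]
opening: 0.515
```

```bash
python3 - <<'E'
from h import *
s=sensors.observe();print(s["tool_pos"],s["time"],s["opening"],s["contact_force"],s["ft_torque"])
E
```

```text
[560.12656942 286.62523945 190.45674354] 29.9 0.5146882453179178 [ 0.77149232 -0.35056871 -1.45360493] [-0.05753821 -0.03199836  0.01788789]
```

Emit:
servo_tool --pt "0 0 0 0 0 -0.3 4" --pt "0 0 0 0 0 -0.6 4" --pt "0 0 0 0 0 -0.8 4" --pt "0 0 0 0 0 -0.8 4"

```text
time: 30.4
tool_pos: [560.9, 286.9, 187.1]
tool_rot: [[0.464, 0.886, 0.003], [0.886, -0.464, 0.001], [0.002, 0.002, -1.0]]
contact_force: [-9.6, -5.1, 27.2]
opening: 0.516
```

Emit:
servo_tool --pt "0 0 0 0 0 -0.2 4" --pt "0 0 0 0 0 -0.3 4" --pt "0 0 0 0 0 -0.3 4"

```text
time: 30.78
tool_pos: [561.1, 287.0, 186.7]
tool_rot: [[0.464, 0.886, 0.004], [0.886, -0.464, 0.001], [0.003, 0.003, -1.0]]
contact_force: [-14.1, -8.8, 44.0]
opening: 0.517
```

Emit:
servo_tool --pt "0 0 0 -0.05 -0.03 0.5 4" --pt "0 0 0 -0.1 -0.06 0.6 4" --pt "0 0 0 -0.1 -0.06 0.6 4"

```text
time: 31.15
tool_pos: [560.4, 286.7, 187.8]
tool_rot: [[0.464, 0.886, 0.004], [0.886, -0.464, 0.002], [0.004, 0.002, -1.0]]
contact_force: [-1.1, -2.3, 11.6]
opening: 0.52
```

Emit:
servo_tool --pt "0 0 0 0 0 0 5.5" --pt "0 0 0 0 0 0 8.54" --pt "0 0 0 0 0 0 8.54" --pt "0 0 0 0 0 0 8.54" --pt "0 0 0 0 0 3 8.54" --pt "0 0 0 0 0 7 8.54" --pt "0 0 0 0 0 10 8.54" --pt "0 0 0 0 0 10 8.54"

```text
time: 32.15
tool_pos: [560.2, 286.8, 288.1]
tool_rot: [[0.464, 0.886, 0.005], [0.886, -0.464, 0.003], [0.005, 0.003, -1.0]]
contact_force: [0.0, -0.4, -1.6]
opening: 1.002
```

```bash
python3 - <<'E'
from h import *
c=look("wrist",save="q_wrist")
s=sensors.observe();print(s["tool_pos"],s["joint_positions"].round(2),s["time"],s["contact_force"])
for n in ["wrist","top","scene"]:
    d=c if n=="wrist" else look(n,save="q_"+n)
    for z in (116,120,126): print(n,z,fitmask(d,yellow(d),LID(z)))
E
```

```text
[559.39800762 286.17478792 286.12869973] [-0.39  0.39 -0.24  1.63  0.1   1.14  0.43] 32.2 [ 0.56685501 -0.33403665 -0.24007285]
wrist 116 (array([561.96549966, 286.72907175]), 18727.5, 17887.055671373033, array([321.91690473, 223.0165799 ]))
wrist 120 (array([560.90145641, 287.28240983]), 18727.5, 18426.976478813798, array([321.91690473, 223.0165799 ]))
wrist 126 (array([559.30850253, 288.10714639]), 18727.5, 19285.144465694437, array([321.91690473, 223.0165799 ]))
top 116 (array([567.07708979, 270.34988317]), 1068.0, 1802.6406645689858, array([197.24765918, 240.02340824]))
top 120 (array([566.67389116, 269.5379929 ]), 1068.0, 1812.5346068535, array([197.24765918, 240.02340824]))
top 126 (array([565.9342983 , 268.05371249]), 1068.0, 1827.5672605732689, array([197.24765918, 240.02340824]))
scene 116 (array([558.04829577, 284.35111777]), 3058.5, 3131.684909954667, array([413.85123427, 343.83842842]))
scene 120 (array([559.79338771, 285.65744498]), 3058.5, 3157.833965762984, array([413.85123427, 343.83842842]))
scene 126 (array([562.41104014, 287.6162576 ]), 3058.5, 3197.6742423838004, array([413.85123427, 343.83842842]))
```

View pics/q_wrist.png

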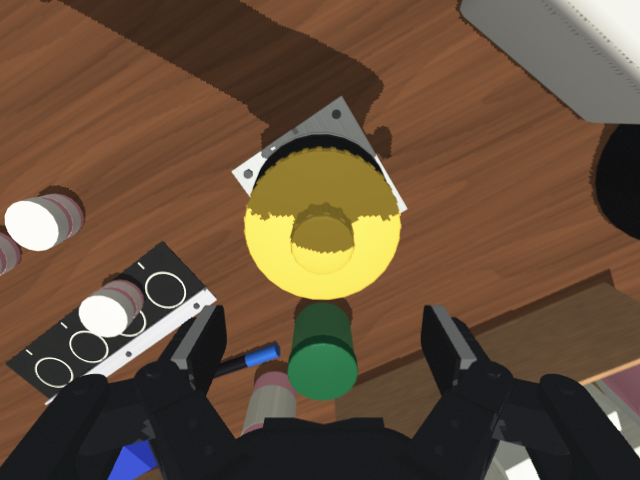

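View pics/q_scene.png

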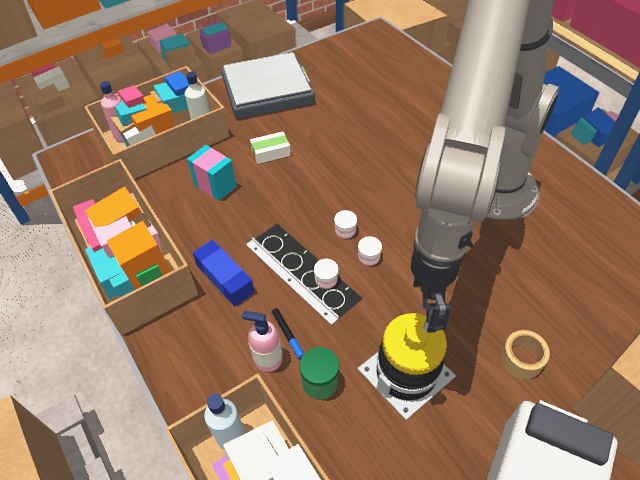

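The lid sits level-looking on the mouth at (322,225), fitted at z about 125 and centred. Next I'll view the strip and the good jars with the jaws aligned to the strip.

Emit:
servo_tool --pt "0 0 -7 0 -3 1.5 8.54" --pt "0 0 -14 -0.5 -7 1.5 8.54" --pt "0 0 -21 -1 -11 1.5 8.54" --pt "0 0 -28 -1.5 -15 1.5 8.54" --pt "0 0 -35 -2 -19 1.5 8.54" --pt "0 0 -42 -2 -23 1.5 8.54" --pt "0 0 -49 -2 -27 1.5 8.54" --pt "0 0 -56 -2 -28.6 1.5 8.54"

```text
time: 33.3
tool_pos: [538.1, -3.2, 298.9]
tool_rot: [[0.995, 0.103, -0.003], [0.103, -0.995, -0.001], [-0.003, 0.001, -1.0]]
contact_force: [0.3, -0.2, -0.0]
opening: 1.0
```

Emit:
servo_tool --pt "0 0 0 0 0 0 8.54" --pt "0 0 0 0 0 0 8.54" --pt "0 0 0 0 0 0 8.54"

```text
time: 33.67
tool_pos: [539.0, 1.3, 299.9]
tool_rot: [[0.993, 0.114, -0.001], [0.114, -0.993, 0.0], [-0.001, -0.0, -1.0]]
contact_force: [-0.2, 0.1, -1.0]
opening: 1.002
```

```bash
python3 - <<'E'
from h import *
c=look("wrist",save="r_wrist")
s=sensors.observe();print(s["tool_pos"],s["tool_rot"].round(3),s["joint_positions"].round(2),s["time"])
for t in ["good1"]:
  for d in trace(t,"wrist")[:5]:
    print(t,d["score"],d["rect"],fitmask(c,d["region"],JAR))
d=look("top",save="r_top");print("top lid",fitmask(d,yellow(d),LID(125)))
E
```

```text
[538.97648511   1.09683703 300.05443867] [[ 0.994  0.114 -0.   ]
 [ 0.114 -0.994  0.   ]
 [-0.    -0.    -1.   ]] [-0.14  0.21  0.03  1.83 -0.01  1.1   0.  ] 33.725
good1 0.83 [342.4, 210.4, 57.5, 61.2] (array([564.10900249,  -7.56397866]), 2230.0, 2324.480961889727, array([344.03976084, 209.24678625]))
good1 0.68 [230.7, 276.8, 50.4, 55.4] (array([ 438.26216253, -109.32965201]), 2188.0, 2337.4824489522725, array([231.0492078 , 274.16209628]))
good1 0.56 [234.4, 195.6, 62.0, 58.1] (array([439.49076561,  -2.78658549]), 2518.0, 2564.350990783074, array([233.46809637, 193.0474583 ]))
top lid (array([559.47536976, 287.89861673]), 1751.0, 1825.6440334636718, array([189.80230345, 242.44184276]))
```

View pics/r_wrist.png

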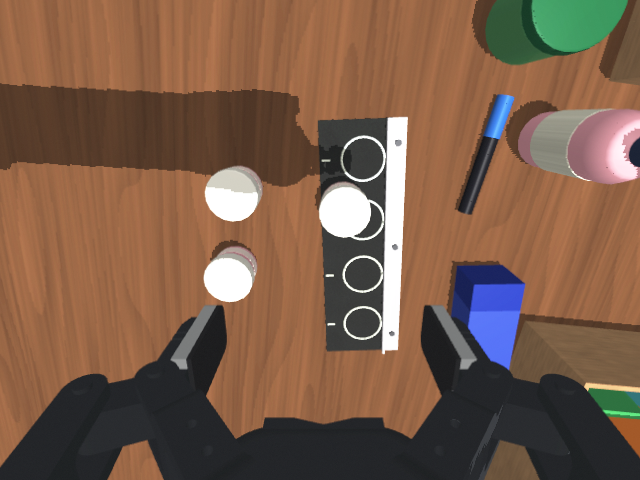

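```bash
cat >> h.py <<'E'
def ring(c,u0,u1,v0,v1):
    g=c["image"][v0:v1,u0:u1].min(axis=2).astype(np.uint8)
    m=(g>110).astype(np.uint8)
    n,l,st,ce=cv2.connectedComponentsWithStats(m)
    out=[]
    for k in range(1,n):
        x,y,w,h,a=st[k]
        if w>30 and h>20 and a<0.45*w*h:
            vv,uu=np.nonzero(l==k)
            P=ray(c,np.c_[uu+u0,vv+v0],0.)[:,:2]
            f=lambda p:np.hypot(P[:,0]-p[0],P[:,1]-p[1])-p[2]
            r=least_squares(f,[*P.mean(0),26],loss="soft_l1").x
            out.append((r.round(2),len(P),np.abs(f(r)).mean().round(2)))
    return out
E
python3 - <<'E'
from h import *
c=look("wrist")
for n,b in [(4,(335,386,130,186)),(2,(335,386,250,299)),(1,(335,384,300,346)),(3,(335,386,190,248))]: print(n,ring(c,*b))
E
```

```text
4 [(array([581.88,  44.75,  25.49]), 402, np.float64(0.89))]
2 [(array([ 605.73, -104.12,   26.43]), 448, np.float64(3.23))]
1 [(array([ 616.4 , -178.35,   26.16]), 353, np.float64(2.66))]
3 []
```

The wrist picture shows circles 4, 2 and 1 at (363,159), (363,274) and (362,323), and they fit the 75 mm spacing. The strip's x axis is at 8.8°. The jar on the strip at (344,209) is off its circle, so I'm grasping that one first.

Emit:
servo_tool --pt "0 0 2.3 2.5 -0.9 -4 8.54" --pt "0 0 2.3 2.5 -0.9 -9 8.54" --pt "0 0 2.3 2.5 -0.9 -14 8.54" --pt "0 0 2.3 2.5 -0.9 -19 8.54" --pt "0 0 2.3 2.5 -0.9 -23 8.54" --pt "0 0 2.3 2.5 -0.9 -25.2 8.54" --pt "0 0 2.3 2.5 -0.9 -25.2 8.54" --pt "0 0 2.3 2.5 -0.9 -25.2 8.54"

```text
time: 34.88
tool_pos: [564.8, -8.9, 49.2]
tool_rot: [[0.989, 0.151, 0.001], [0.151, -0.989, 0.0], [0.001, 0.0, -1.0]]
contact_force: [-0.1, 0.1, 0.5]
opening: 1.0
```

```bash
python3 - <<'E'
from h import *
c=look("wrist",save="s_wrist")
s=sensors.observe();print(s["tool_pos"],s["tool_rot"].round(3),s["time"],s["contact_force"])
E
```

```text
[565.0833007   -8.93652901  49.60007395] [[ 0.989  0.151  0.002]
 [ 0.151 -0.989  0.   ]
 [ 0.002  0.    -1.   ]] 34.925 [ 0.33223068 -0.80326209  0.75893897]
```

View pics/s_wrist.png

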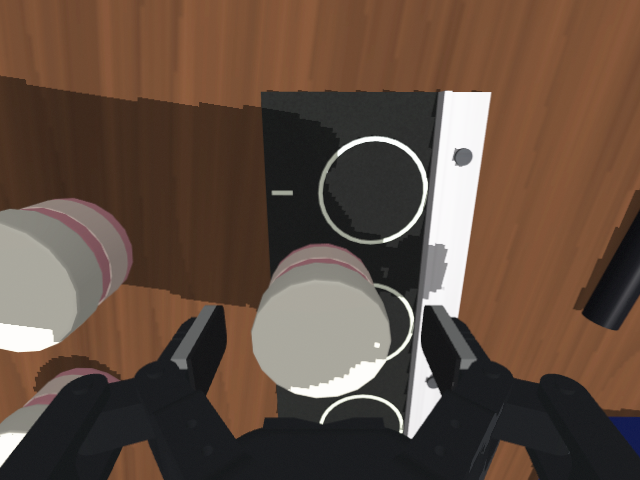

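```bash
python3 - <<'E'
from h import *
c=look("wrist")
print(ring(c,300,430,125,250))
# stop face edges, lower edge(z=0) dark/grey boundary at rows 110..240
g=c["image"].min(axis=2)
print(g[150,415:450],g[220,415:450])
E
```

```text
[(array([581.84,  44.31,  25.64]), 1486, np.float64(0.57))]
[ 46  46  47  46  46  47  46  46  45  47  48  48  49  49  47  43  63  94
  94  94  96  96 179 245 251 251 251 251 251 250 247 248 249 250 251] [237  47  48  47  45  46  44  37  31  64  94  95  98  96 120 212 250 250
 250 250 250 249 247 247 248 250 250 250 250 250 250 250 250 250 250]
```

Emit:
servo_tool --pt "0 0 0 0 0 -0.3 5" --pt "0 0 0 0 0 -0.3 5" --pt "0 0 0 0 0 -0.3 5" --pt "0 0 0 0 0 -0.3 5" --pt "0 0 0 0 0 -0.3 5" --pt "0 0 0 0 0 -0.3 5" --newtons 40

```text
time: 35.72
tool_pos: [564.2, -9.0, 46.0]
tool_rot: [[0.989, 0.151, 0.001], [0.151, -0.989, 0.0], [0.001, 0.0, -1.0]]
contact_force: [-2.6, 0.2, 6.0]
opening: 0.668
```

```bash
python3 - <<'E'
from h import *
c=look("wrist",save="t_wrist")
s=sensors.observe();print(s["tool_pos"],s["opening"],s["time"],s["contact_force"])
E
```

```text
[564.25203985  -9.01384267  45.97947543] 0.6636968543902166 35.775 [-1.69403021 -0.13804997  6.43644557]
```

View pics/t_wrist.png

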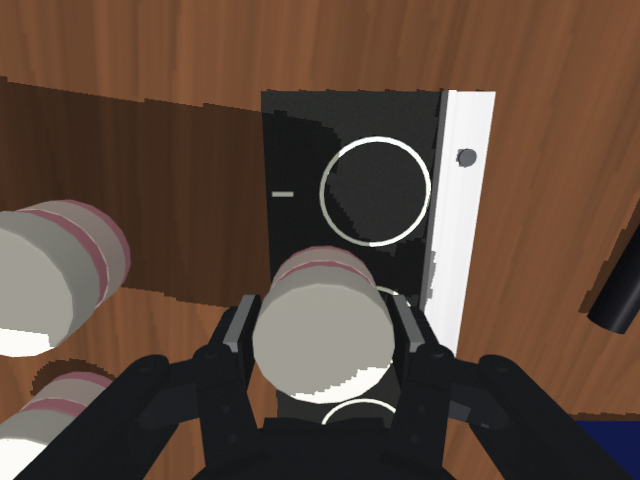

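Jar centred in the pads at (322,340); the ring 4 refit agrees at (581.8,44.3). I'll lift and carry it over, lower it just short of the stop, then slide it up to the stop.

Emit:
servo_tool --pt "0 0 0 0 0 1 5" --pt "0 0 0 0 0 2.5 5" --pt "0 0 0 0.5 2.5 2.5 5" --pt "0 0 0 1.2 4.5 2.5 5" --pt "0 0 0 1.5 5.2 2.5 5" --pt "0 0 0 1.5 5.2 2.5 5" --pt "0 0 0 1.5 5.2 1.2 5" --pt "0 0 0 1.5 5.2 0.6 5"

```text
time: 36.78
tool_pos: [578.1, 41.8, 49.9]
tool_rot: [[0.989, 0.149, -0.002], [0.149, -0.989, -0.001], [-0.002, 0.0, -1.0]]
contact_force: [0.2, 0.1, -2.6]
opening: 0.662
```

Emit:
servo_tool --pt "0 0 0 0 0 -0.3 5" --pt "0 0 0 0 0 -0.6 5" --pt "0 0 0 0 0 -0.6 5" --pt "0 0 0 0 0 -0.6 5"

```text
time: 37.28
tool_pos: [578.8, 42.5, 46.0]
tool_rot: [[0.989, 0.15, -0.0], [0.15, -0.989, -0.0], [-0.0, 0.0, -1.0]]
contact_force: [-3.3, -0.2, 5.8]
opening: 0.665
```

Emit:
servo_tool --pt "0 0 0 0.1 0.015 0 5" --pt "0 0 0 0.2 0.03 0 5" --pt "0 0 0 0.3 0.045 0 5" --pt "0 0 0 0.3 0.045 0 5"

```text
time: 37.78
tool_pos: [579.2, 42.5, 46.0]
tool_rot: [[0.989, 0.15, -0.006], [0.15, -0.989, -0.001], [-0.006, 0.0, -1.0]]
contact_force: [-12.5, -0.9, 16.5]
opening: 0.662
```

```bash
python3 - <<'E'
from h import *
c=look("wrist",save="u_wrist")
s=sensors.observe();print(s["tool_pos"],s["opening"],s["time"],s["contact_force"])
E
```

```text
[579.15577017  42.50406386  46.02926563] 0.6637449561303475 37.825 [-11.71326368  -0.89029426  16.47607168]
```

View pics/u_wrist.png

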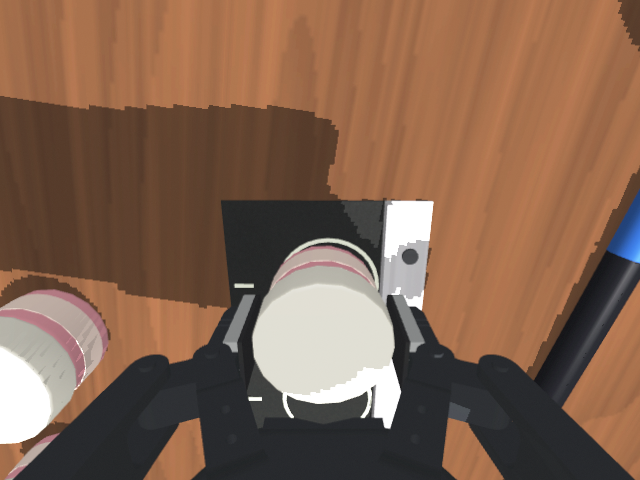

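Emit:
servo_tool --pt "0 0 0 -0.2 -0.03 0.1 5" --pt "0 0 0 -0.2 -0.03 0.1 6.5" --pt "0 0 0 -0.2 -0.03 0.1 8.54" --pt "0 0 0 -0.2 -0.03 0.1 8.54" --pt "0 0 0 -0.2 -0.03 0.1 8.54" --pt "0 0 0 -0.2 -0.03 5 8.54" --pt "0 0 0 -0.2 -0.03 10 8.54" --pt "0 0 0 -0.2 -0.03 15 8.54"

```text
time: 38.83
tool_pos: [579.9, 43.1, 196.8]
tool_rot: [[0.989, 0.151, -0.0], [0.151, -0.989, -0.0], [-0.0, -0.0, -1.0]]
contact_force: [0.1, 0.4, 0.1]
opening: 0.998
```

Emit:
servo_tool --pt "0 0 0 0 0 3 8.54" --pt "0 0 0 0 0 3 8.54"

```text
time: 39.08
tool_pos: [581.6, 43.3, 228.1]
tool_rot: [[0.989, 0.15, 0.005], [0.15, -0.989, 0.001], [0.006, -0.0, -1.0]]
contact_force: [-0.4, -0.6, 0.0]
opening: 0.999
```

```bash
python3 - <<'E'
from h import *
c=look("wrist",save="v_wrist")
s=sensors.observe();print(s["tool_pos"],s["joint_positions"].round(2),s["time"],s["contact_force"])
for d in trace("good1","wrist")[:5]:
    print(d["score"],d["rect"],fitmask(c,d["region"],JAR))
E
```

```text
[580.49212891  43.16146179 226.18738874] [-0.21  0.35  0.03  1.82 -0.01  0.97 -0.02] 39.125 [ 0.28945851 -0.28265193 -0.03317992]
0.8 [165.1, 329.0, 68.5, 68.6] (array([ 433.44973994, -104.24654493]), 2607.5, 3577.3870553456945, array([162.11479706, 324.50361138]))
0.75 [320.0, 216.0, 69.8, 74.6] (array([580.99248084,  42.51249255]), 3337.0, 3479.3908076148946, array([320.14618919, 216.01053841]))
0.68 [168.4, 242.4, 72.1, 70.2] (array([439.27669369,   1.05464158]), 3841.5, 4059.1234569374938, array([166.82940692, 240.01635646]))
```

View pics/v_wrist.png

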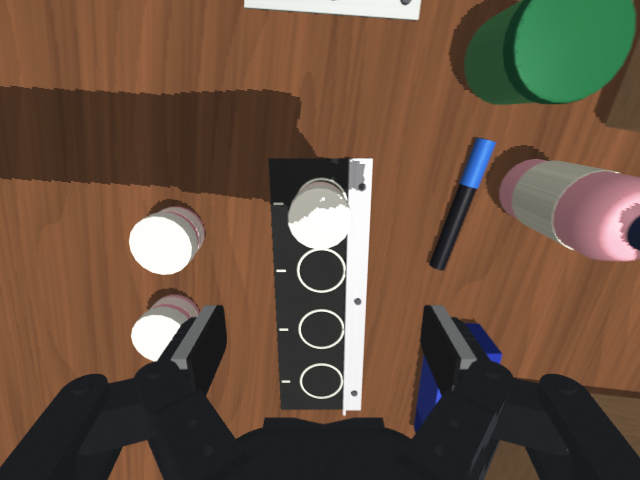

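```bash
python3 - <<'E'
from h import *
c=look("wrist")
print(ring(c,290,347,247,296),ring(c,290,345,306,352),ring(c,290,344,360,402))
E
```

```text
[(array([592.51, -29.41,  25.74]), 440, np.float64(1.21))] [(array([ 603.77, -104.31,   25.5 ]), 319, np.float64(0.88))] [(array([ 614.98, -178.68,   25.52]), 281, np.float64(0.91))]
```

Emit:
servo_tool --pt "0 0 0 -5 -1.5 0 8.54" --pt "0 0 0 -10 -3 0 8.54" --pt "0 0 0 -13 -4.2 0 8.54" --pt "0 0 0 -14.1 -4.5 -4 8.54" --pt "0 0 0 -14.1 -4.5 -8 8.54" --pt "0 0 0 -14.1 -4.5 -12 8.54" --pt "0 0 0 -14.1 -4.5 -12 8.54" --pt "0 0 0 -14.1 -4.5 -12 8.54"

```text
time: 40.22
tool_pos: [439.2, -1.9, 105.7]
tool_rot: [[0.989, 0.151, -0.0], [0.151, -0.989, -0.0], [-0.0, 0.0, -1.0]]
contact_force: [-0.7, 0.3, 0.4]
opening: 1.002
```

```bash
python3 - <<'E'
from h import *
c=look("wrist",save="w_wrist")
s=sensors.observe();print(s["tool_pos"],s["joint_positions"].round(2),s["time"],s["contact_force"])
for d in trace("good1","wrist")[:5]:
    print(d["score"],d["rect"],fitmask(c,d["region"],JAR))
E
```

```text
[439.77087341  -1.83771487 106.27243708] [-0.16  0.32  0.03  2.23 -0.02  0.59  0.03] 40.275 [ 0.46778422 -0.29384728  0.40269091]
0.91 [568.7, 233.5, 141.2, 115.8] (array([579.87602856,  40.89170745]), 11818.0, 12369.230784731917, array([572.35264004, 231.1652987 ]))
0.87 [298.4, 389.6, 85.9, 86.9] (array([436.58214602, -99.16049929]), 5607.5, 7924.405494320905, array([297.30375985, 390.02672017]))
0.6 [324.5, 273.8, 102.8, 113.9] (array([4.38949596e+02, 7.59888055e-02]), 8567.0, 9030.618983951397, array([320.76440605, 274.14917707]))
```

View pics/w_wrist.png

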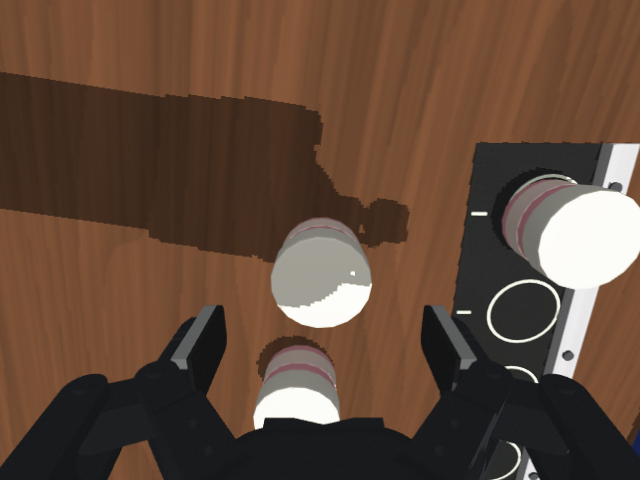

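Jar B is at (321,274), between the fingers; jar C is below it at (297,390). Descending on B.

Emit:
servo_tool --pt "0 0 0 0 0.15 -2 8.54" --pt "0 0 0 0 0.15 -4.5 8.54" --pt "0 0 0 0 0.15 -6 8.54" --pt "0 0 0 0 0.15 -6 8.54" --pt "0 0 0 0 0.15 -6 8.54"

```text
time: 40.95
tool_pos: [439.6, -0.4, 46.0]
tool_rot: [[0.989, 0.151, 0.001], [0.151, -0.989, 0.0], [0.001, 0.0, -1.0]]
contact_force: [0.8, -0.3, 0.1]
opening: 1.005
```

Emit:
servo_tool --pt "0 0 0 0 0 0 5" --pt "0 0 0 0 0 0 5" --pt "0 0 0 0 0 0 5" --pt "0 0 0 0 0 0 5" --pt "0 0 0 0 0 0 5" --newtons 40

```text
time: 41.58
tool_pos: [439.2, -0.4, 46.1]
tool_rot: [[0.989, 0.151, 0.0], [0.151, -0.989, 0.0], [0.0, -0.0, -1.0]]
contact_force: [-1.5, 0.2, 9.3]
opening: 0.663
```

```bash
python3 - <<'E'
from h import *
c=look("wrist",save="x_wrist")
s=sensors.observe();print(s["tool_pos"],s["opening"],s["time"],s["contact_force"])
E
```

```text
[439.16421343  -0.4406802   46.06508063] 0.6671095372133103 41.625 [-1.17963986 -0.39725441  9.4191715 ]
```

View pics/x_wrist.png

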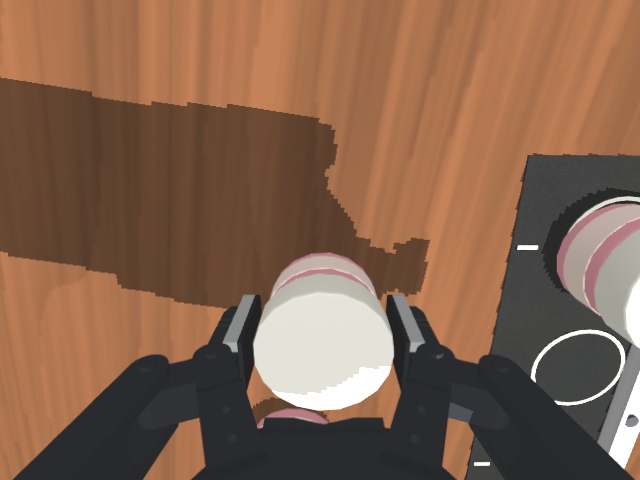

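Jar B gripped, centred at (323,348). Taking it to circle 2.

Emit:
servo_tool --pt "0 0 0 0 0 2 5" --pt "0 0 0 1 -0.5 6 5" --pt "0 0 0 5 -3 8 5" --pt "0 0 0 10 -6.4 8 5" --pt "0 0 0 14 -9 8 5" --pt "0 0 0 16.1 -10.4 7 5" --pt "0 0 0 16.1 -10.4 4 5" --pt "0 0 0 16.1 -10.4 2.5 5"

```text
time: 42.62
tool_pos: [598.8, -104.3, 68.6]
tool_rot: [[0.989, 0.15, -0.003], [0.15, -0.989, 0.0], [-0.003, -0.001, -1.0]]
contact_force: [-0.5, 0.8, -2.6]
opening: 0.665
```

Emit:
servo_tool --pt "0 0 0 0 0 0 5" --pt "0 0 0 0 0 0 5"

```text
time: 42.88
tool_pos: [600.4, -104.2, 71.2]
tool_rot: [[0.989, 0.151, 0.001], [0.151, -0.989, -0.0], [0.001, 0.0, -1.0]]
contact_force: [0.3, 1.0, -0.8]
opening: 0.664
```

```bash
python3 - <<'E'
from h import *
c=look("wrist",save="y_wrist")
s=sensors.observe();print(s["tool_pos"],s["opening"],s["time"],s["contact_force"])
p=s["tool_pos"][:2]-np.array([604.5,-104.2]);print(p@[.988,.153],p@[-.153,.988])
E
```

```text
[ 600.65745618 -104.27830469   71.43191374] 0.6658868307266043 42.925 [-0.00599507 -0.09669136 -2.41837582]
-3.8084139156850774 0.5105441677493676
```

View pics/y_wrist.png

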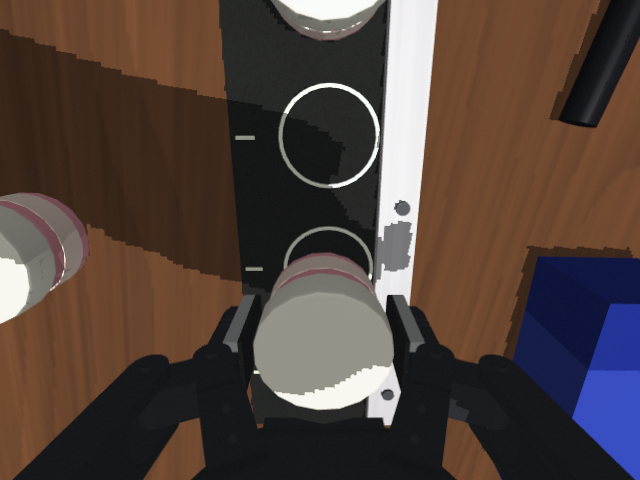

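Jar B hangs at (323,345) over circle 2, about 4 mm short of the line. Lowering and sliding it to the stop.

Emit:
servo_tool --pt "0 0 0 0 0 -1 5" --pt "0 0 0 0 0 -1.9 5" --pt "0 0 0 0 0 -2.4 5" --pt "0 0 0 0 0 -2.6 5" --pt "0 0 0 0 0 -2.6 5" --pt "0 0 0 0 0 -2.6 5"

```text
time: 43.68
tool_pos: [599.5, -104.3, 46.1]
tool_rot: [[0.989, 0.15, -0.001], [0.15, -0.989, 0.0], [-0.001, -0.001, -1.0]]
contact_force: [-7.6, 1.6, 19.8]
opening: 0.664
```

Emit:
servo_tool --pt "0 0 0 0.1 0.015 0 5" --pt "0 0 0 0.2 0.03 0 5" --pt "0 0 0 0.3 0.045 0 5" --pt "0 0 0 0.4 0.06 0 5" --pt "0 0 0 0.4 0.06 0 5"

```text
time: 44.3
tool_pos: [600.0, -104.3, 46.2]
tool_rot: [[0.989, 0.15, -0.008], [0.15, -0.989, 0.0], [-0.008, -0.002, -1.0]]
contact_force: [-19.8, 1.1, 31.6]
opening: 0.664
```

Emit:
servo_tool --pt "0 0 0 0 0 0.2 5" --pt "0 0 0 0 0 0.3 5" --pt "0 0 0 0 0 0.3 5"

```text
time: 44.68
tool_pos: [603.5, -104.0, 46.8]
tool_rot: [[0.989, 0.15, -0.001], [0.15, -0.989, -0.0], [-0.001, -0.0, -1.0]]
contact_force: [-2.6, -1.3, -0.0]
opening: 0.663
```

Emit:
servo_tool --pt "0 0 0 0 0 0.1 5" --pt "0 0 0 0 0 0.1 5" --pt "0 0 0 0 0 0.1 5"

```text
time: 45.05
tool_pos: [603.5, -103.8, 47.8]
tool_rot: [[0.989, 0.151, -0.001], [0.151, -0.989, 0.0], [-0.001, -0.0, -1.0]]
contact_force: [-3.2, -1.5, -4.5]
opening: 0.666
```

Emit:
servo_tool --pt "0 0 0 0 0 -0.1 5" --pt "0 0 0 -0.05 0 -0.12 5" --pt "0 0 0 -0.05 0 -0.12 6.5" --pt "0 0 0 -0.05 0 -0.12 8.54" --pt "0 0 0 -0.05 0 -0.1 8.54" --pt "0 0 0 -0.05 0 5 8.54" --pt "0 0 0 -0.05 0 10 8.54" --pt "0 0 0 -0.05 0 15 8.54"

```text
time: 46.05
tool_pos: [603.8, -103.7, 200.1]
tool_rot: [[0.989, 0.151, 0.001], [0.151, -0.989, 0.0], [0.001, 0.0, -1.0]]
contact_force: [-0.1, 0.5, 1.3]
opening: 1.001
```

Emit:
servo_tool --pt "0 0 0 0 0 2 8.54" --pt "0 0 0 0 0 2 8.54"

```text
time: 46.3
tool_pos: [604.8, -103.9, 220.3]
tool_rot: [[0.989, 0.151, 0.005], [0.151, -0.989, -0.0], [0.004, 0.001, -1.0]]
contact_force: [-0.6, 0.2, 0.1]
opening: 0.997
```

```bash
python3 - <<'E'
from h import *
c=look("wrist",save="z_wrist")
s=sensors.observe();print(s["tool_pos"],s["joint_positions"].round(2),s["time"],s["contact_force"])
for d in trace("good1","wrist")[:5]:
    print(d["score"],d["rect"],fitmask(c,d["region"],JAR))
E
```

```text
[ 603.80188871 -103.73295376  218.53512881] [ 0.01  0.41  0.07  1.75 -0.04  0.98  0.25] 46.35 [ 0.43891666 -0.14632753 -0.67753219]
0.86 [137.7, 197.1, 85.7, 68.8] (array([ 438.10392444, -109.14726347]), 4389.0, 4799.46266870189, array([136.27766386, 192.69385585]))
0.66 [322.4, 221.9, 65.4, 69.4] (array([ 605.10090305, -109.49963071]), 3449.5, 3642.2151652674656, array([320.72213364, 221.5536068 ]))
0.65 [319.3, 38.4, 79.0, 76.8] (array([581.44157547,  37.35463289]), 4738.5, 5605.32173535035, array([318.65653688,  33.32376631]))
```

View pics/z_wrist.png

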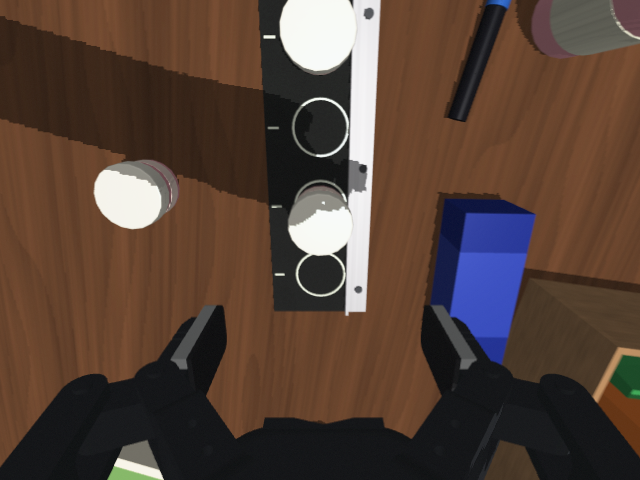

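```bash
python3 - <<'E'
from h import *
c=look("wrist")
r3=ring(c,285,350,92,162);r1=ring(c,290,346,254,300);print(r3,r1)
d=sorted([(abs(x["rect"][0]-322)+abs(x["rect"][1]-222),i,x) for i,x in enumerate(trace("good1","wrist"))])[0][2]
J=fitmask(c,d["region"],JAR)[0]
a=r3[0][0][:2];b=r1[0][0][:2];y=(a-b)/np.linalg.norm(a-b);x=np.array([y[1],-y[0]]);m=(a+b)/2
print(np.linalg.norm(a-b),y,"jar rel place2",(J-m)@x,(J-m)@y)
E
```

```text
[(array([592.55, -29.49,  25.48]), 389, np.float64(0.62))] [(array([ 614.96, -178.44,   25.38]), 367, np.float64(0.93))]
150.6263941014323 [-0.14877871  0.98887052] jar rel place2 0.41677629664914595 -5.587437207349958
```

Jar B is at the stop on circle 2 (0.4 mm across, -5.6 mm along the row, within tolerance). Now jar C at (136,193).

Emit:
servo_tool --pt "0 0 0 -5 -0.2 0 8.54" --pt "0 0 0 -10 -0.4 0 8.54" --pt "0 0 0 -14 -0.5 0 8.54" --pt "0 0 0 -16.6 -0.5 -4 8.54" --pt "0 0 0 -16.6 -0.5 -8 8.54" --pt "0 0 0 -16.6 -0.5 -11.5 8.54" --pt "0 0 0 -16.6 -0.5 -11.5 8.54" --pt "0 0 0 -16.6 -0.5 -11.5 8.54"

```text
time: 47.5
tool_pos: [437.8, -108.9, 103.7]
tool_rot: [[0.989, 0.151, -0.0], [0.151, -0.989, -0.0], [-0.0, 0.0, -1.0]]
contact_force: [-0.3, 0.3, 0.9]
opening: 0.999
```

```bash
python3 - <<'E'
from h import *
c=look("wrist",save="aa_wrist")
s=sensors.observe();print(s["tool_pos"],s["joint_positions"].round(2),s["time"],s["contact_force"])
for d in trace("good1","wrist")[:5]:
    print(d["score"],d["rect"],fitmask(c,d["region"],JAR))
E
```

```text
[ 438.3015224  -108.92014875  104.21010923] [ 0.05  0.34  0.06  2.21 -0.04  0.59  0.29] 47.55 [-0.28091064 -0.17528744  0.18307603]
0.83 [579.8, 306.2, 120.5, 111.3] (array([ 602.44867797, -109.70518995]), 9969.0, 11203.851248465944, array([582.07513291, 302.461397  ]))
0.74 [321.6, 270.3, 104.1, 115.0] (array([ 437.84827455, -108.75353518]), 8929.5, 9186.751577035058, array([321.96011348, 268.86008922]))
0.56 [600.8, 47.8, 78.2, 95.6] (array([554.65807887,  26.54076595]), 6237.5, 19698.05851586019, array([604.60801603,  46.31412158]))
```

View pics/aa_wrist.png

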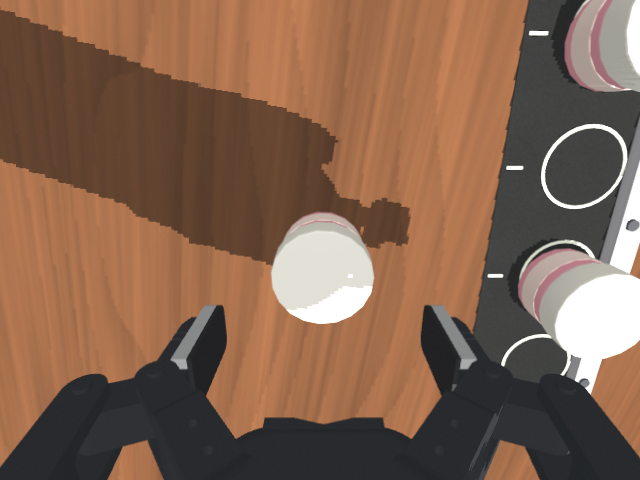

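Emit:
servo_tool --pt "0 0 0 0 0 -2 8.54" --pt "0 0 0 0 0 -4.5 8.54" --pt "0 0 0 0 0 -5.8 8.54" --pt "0 0 0 0 0 -5.8 8.54" --pt "0 0 0 0 0 -5.8 8.54"

```text
time: 48.22
tool_pos: [438.2, -108.9, 46.1]
tool_rot: [[0.989, 0.151, 0.001], [0.151, -0.989, -0.0], [0.001, 0.0, -1.0]]
contact_force: [-0.1, -0.5, 0.8]
opening: 0.999
```

Emit:
servo_tool --pt "0 0 0 0 0 0 5" --pt "0 0 0 0 0 0 5" --pt "0 0 0 0 0 0 5" --pt "0 0 0 0 0 0 5" --pt "0 0 0 0 0 0 5" --newtons 40

```text
time: 48.85
tool_pos: [437.9, -108.9, 46.1]
tool_rot: [[0.989, 0.151, 0.001], [0.151, -0.989, -0.0], [0.001, 0.0, -1.0]]
contact_force: [-1.0, -0.3, 8.1]
opening: 0.669
```

```bash
python3 - <<'E'
from h import *
c=look("wrist",save="ab_wrist")
s=sensors.observe();print(s["tool_pos"],s["opening"],s["time"],s["contact_force"])
E
```

```text
[ 437.83323604 -108.85590149   46.11645468] 0.6651670288447645 48.9 [-1.27280895 -0.87471505  8.3222714 ]
```

View pics/ab_wrist.png

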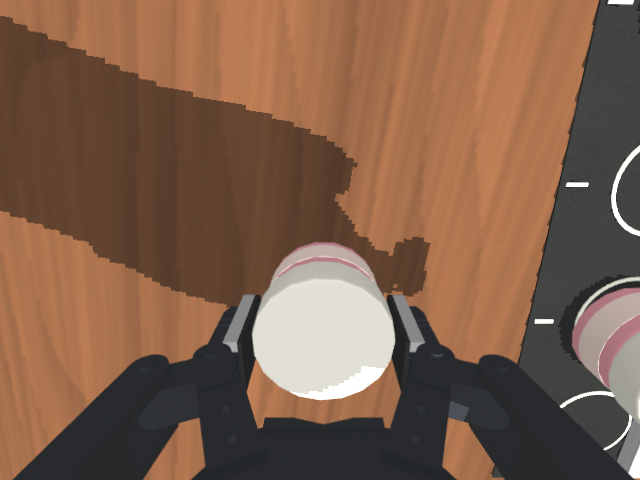

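Jar C gripped, centred at (323,337). Taking it to circle 1.

Emit:
servo_tool --pt "0 0 0 0 0 2 5" --pt "0 0 0 1 -0.5 6 5" --pt "0 0 0 5 -2.5 8 5" --pt "0 0 0 10 -5 8 5" --pt "0 0 0 14 -7 8 5" --pt "0 0 0 17.3 -7 7 5" --pt "0 0 0 17.3 -7 4 5" --pt "0 0 0 17.3 -7 2.5 5"

```text
time: 49.9
tool_pos: [609.2, -178.4, 68.4]
tool_rot: [[0.989, 0.151, -0.003], [0.151, -0.989, 0.001], [-0.003, -0.001, -1.0]]
contact_force: [-0.6, -0.8, -2.5]
opening: 0.669
```

Emit:
servo_tool --pt "0 0 0 0 0 0 5" --pt "0 0 0 0 0 0 5"

```text
time: 50.15
tool_pos: [610.8, -179.1, 71.2]
tool_rot: [[0.989, 0.15, 0.001], [0.15, -0.989, -0.0], [0.001, 0.0, -1.0]]
contact_force: [0.5, 0.2, -2.2]
opening: 0.662
```

```bash
python3 - <<'E'
from h import *
c=look("wrist",save="ac_wrist")
s=sensors.observe();print(s["tool_pos"],s["opening"],s["time"],s["contact_force"])
p=s["tool_pos"][:2]-np.array([614.97,-178.5]);print(p@[.988,.153],p@[-.153,.988])
E
```

```text
[ 611.0408782  -179.12274746   71.54328033] 0.6644145235893519 50.2 [-0.84595664 -0.7705959  -1.94706862]
-3.9772527005731177 -0.01411885545361724
```

View pics/ac_wrist.png

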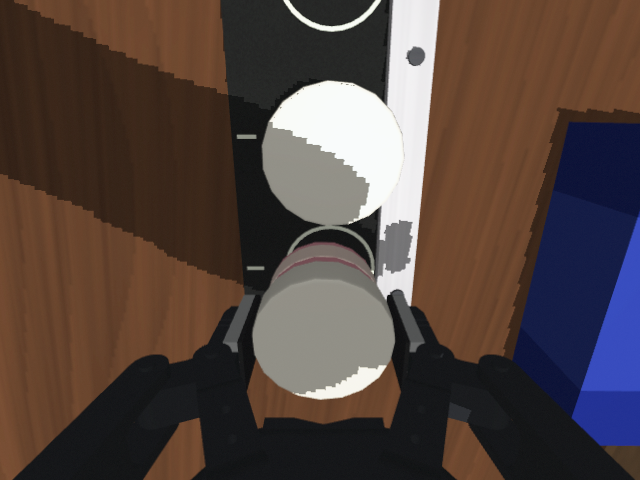

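Emit:
servo_tool --pt "0 0 0 0 0 -1 5" --pt "0 0 0 0 0 -1.8 5" --pt "0 0 0 0 0 -2.3 5" --pt "0 0 0 0 0 -2.3 5" --pt "0 0 0 0 0 -2.3 5"

```text
time: 50.82
tool_pos: [610.6, -178.8, 47.3]
tool_rot: [[0.989, 0.151, 0.0], [0.151, -0.989, -0.0], [0.0, 0.0, -1.0]]
contact_force: [-0.7, -0.1, -1.1]
opening: 0.664
```

Emit:
servo_tool --pt "0 0 0 0.15 0.02 0 5" --pt "0 0 0 0.3 0.045 0 5" --pt "0 0 0 0.4 0.06 0 5" --pt "0 0 0 0.4 0.06 0 5" --pt "0 0 0 0.4 0.06 0 5"

```text
time: 51.45
tool_pos: [614.5, -178.2, 47.3]
tool_rot: [[0.989, 0.151, -0.0], [0.151, -0.989, 0.0], [-0.0, -0.0, -1.0]]
contact_force: [-0.7, 0.6, -1.1]
opening: 0.665
```

Emit:
servo_tool --pt "0 0 0 0 0 -0.12 5" --pt "0 0 0 0 0 -0.12 5" --pt "0 0 0 0 0 -0.12 6.5" --pt "0 0 0 0 0 -0.12 8.54" --pt "0 0 0 0 0 -0.1 8.54" --pt "0 0 0 0 0 5 8.54" --pt "0 0 0 0 0 10 8.54" --pt "0 0 0 0 0 15 8.54"

```text
time: 52.45
tool_pos: [614.4, -178.2, 198.9]
tool_rot: [[0.989, 0.151, 0.0], [0.151, -0.989, -0.0], [0.0, 0.0, -1.0]]
contact_force: [0.5, 0.1, -0.0]
opening: 0.999
```

Emit:
servo_tool --pt "0 0 0 -6 4 6 8.54" --pt "0 0 0 -9 9 8 8.54" --pt "0 0 0 -9 14 8 8.54" --pt "0 0 0 -9 16 8 8.54" --pt "0 0 0 -9 16 8 8.54" --pt "0 0 0 -9 16 8 8.54"

```text
time: 53.2
tool_pos: [524.6, -19.2, 277.3]
tool_rot: [[0.989, 0.15, 0.0], [0.15, -0.989, -0.001], [-0.0, 0.001, -1.0]]
contact_force: [1.2, -0.3, 0.4]
opening: 1.001
```

```bash
python3 - <<'E'
from h import *
c=look("wrist",save="ad_wrist")
s=sensors.observe();print(s["tool_pos"],s["joint_positions"].round(2),s["time"],s["contact_force"])
P={4:(581.84,44.4),3:(592.6,-29.5),2:(604.2,-104.2),1:(615,-178.5)}
for d in trace("good1","wrist")[:5]:
    J,a,e,u=fitmask(c,d["region"],JAR)
    print(d["score"],d["rect"],J,a,e,{k:(np.round([(J-p)@[.988,.15],(J-p)@[-.15,.988]],1)) for k,p in P.items() if abs(J[1]-p[1])<30})
look("scene",save="ad_scene");look("top",save="ad_top")
E
```

```text
[524.54972599 -19.70138276 277.13646551] [-0.11  0.21  0.03  1.89 -0.01  1.04  0.07] 53.25 [ 0.56690388 -0.37694998 -0.17144578]
0.89 [386.1, 152.2, 61.4, 63.0] [580.69874786  40.94935482] 2772.0 2937.5564118906623 {4: array([-1.6, -3.2])}
0.82 [381.9, 285.6, 55.3, 61.5] [ 603.42187723 -104.21332486] 2405.0 2535.491990869632 {2: array([-0.8,  0.1])}
0.69 [376.0, 337.8, 52.4, 57.9] [ 616.02918016 -180.83153975] 2214.5 2398.7105671274476 {1: array([ 0.7, -2.5])}
```

View pics/ad_wrist.png

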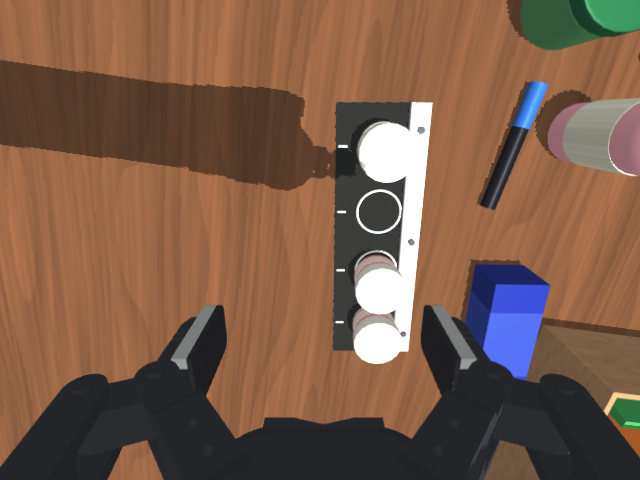

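View pics/ad_scene.png

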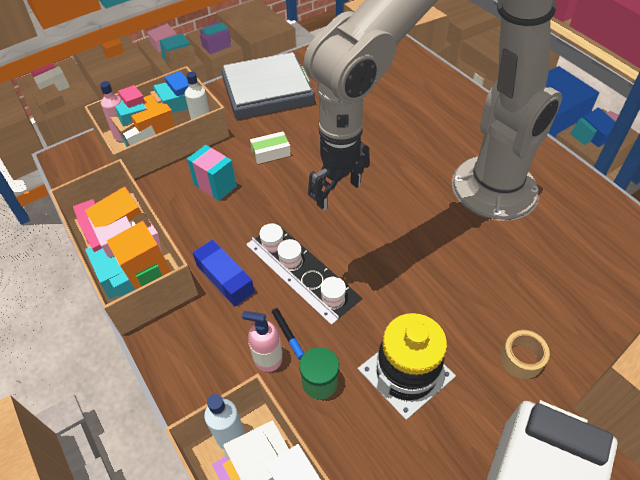

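```bash
python3 - <<'E'
from h import *
P={4:(581.84,44.4),3:(592.6,-29.5),2:(604.2,-104.2),1:(615,-178.5)}
cs={}
for n in ["top","scene"]:
    c=look(n,save="ae_"+n);cs[n]=c
    for d in trace("good1",n)[:5]:
        J,a,e,u=fitmask(c,d["region"],JAR)
        print(n,round(d["score"],2),J.round(1),a,e,{k:(np.round([(J-p)@[.988,.15],(J-p)@[-.15,.988]],1)) for k,p in P.items() if abs(J[1]-p[1])<30})
# lid tilt by silhouettes
from scipy.spatial.transform import Rotation as R
def sil(c,p):
    q=cyl(0,0,[(61.5,26),(61.5,0),(23,60),(23,26)])
    q=R.from_rotvec([p[3],p[4],0]).apply(q)+[p[0],p[1],p[2]]
    uv=proj(c,q);m=np.zeros((480*4,640*4),np.uint8)
    for sl in (slice(0,96),slice(96,192)):
        cv2.fillConvexPoly(m,cv2.convexHull((uv[sl]*4+1.5).astype(np.int32)),255)
    return cv2.resize(m,(640,480),interpolation=cv2.INTER_AREA)/255.
from scipy.optimize import minimize
for n in cs:
    m=yellow(cs[n]).astype(np.uint8);m=cv2.morphologyEx(m,cv2.MORPH_CLOSE,np.ones((7,7)))
    f=lambda p:np.abs(sil(cs[n],[p[0],p[1],125,p[2]/100,p[3]/100])-m).sum()
    best=min((minimize(f,[559+a,287,b,0],method="Nelder-Mead",options=dict(initial_simplex=np.array([[559+a,287,b,0],[563,287,b,0],[559,291,b,0],[559,287,b+6,0],[559,287,b,6]]),xatol=.1,fatol=.5)) for a in(0,1) for b in(0,5,-5)),key=lambda r:r.fun)
    print(n,best.x.round(2),best.fun,"level:",minimize(lambda p:f([*p,0,0]),[559,287],method="Nelder-Mead").fun,m.sum())
print(sensors.observe()["time"])
E
```

```text
top 0.59 [ 604.4 -111.2] 302.5 363.8315987281967 {2: array([-0.8, -7. ])}
top 0.53 [ 614.8 -178. ] 312.0 369.9336723294109 {1: array([-0.2,  0.5])}
scene 0.96 [581.7  42.9] 591.0 661.6691646315157 {4: array([-0.4, -1.4])}
scene 0.8 [ 618.3 -178. ] 501.5 579.9738547983579 {1: array([ 3.3, -0. ])}
scene 0.7 [ 606.8 -109.6] 493.5 604.0413462419529 {2: array([ 1.7, -5.7])}
scene 0.29 [785.   69.1] 1625.5 738.0504210686777 {4: array([204.5,  -6.1])}
top [559.8  290.07  18.93  -7.36] 48.239215686274505 level: 74.47450980392156 1774
scene [562.04 287.92   3.25  -6.5 ] 64.86274509803921 level: 100.93333333333332 3121
53.6
```

View pics/ae_top.png

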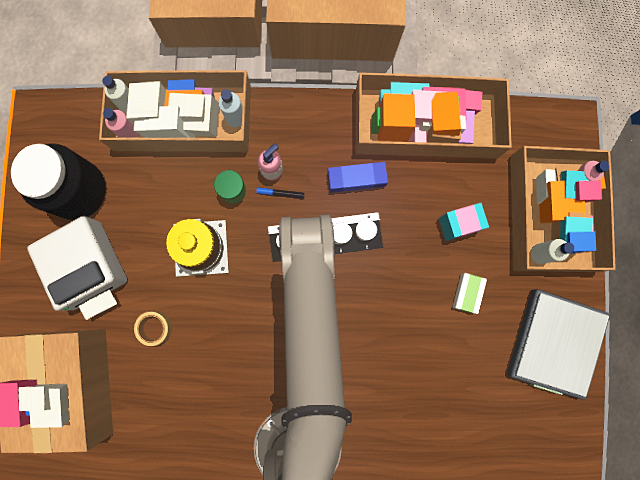

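```bash
cat > tilt.py <<'E'
from h import *
from scipy.spatial.transform import Rotation as R
from scipy.optimize import minimize
def sil(c,p):
    q=cyl(0,0,[(61.5,26),(61.5,0),(23,60),(23,26)])
    q=R.from_rotvec([p[3],p[4],0]).apply(q)+[p[0],p[1],p[2]]
    uv=proj(c,q);m=np.zeros((480*4,640*4),np.uint8)
    for sl in (slice(0,96),slice(96,192)):
        cv2.fillConvexPoly(m,cv2.convexHull((uv[sl]*4+1.5).astype(np.int32)),255)
    return cv2.resize(m,(640,480),interpolation=cv2.INTER_AREA)/255.
def joint(cs,z):
    ms=[]
    for c in cs:
        m=yellow(c).astype(np.uint8);ms.append(cv2.morphologyEx(m,cv2.MORPH_CLOSE,np.ones((7,7))))
    # per-camera 2D nuisance shift handled by own xy per camera
    def f(p):
        return sum(np.abs(sil(c,[p[2+2*i],p[3+2*i],z,p[0]/100,p[1]/100])-m).sum()/m.sum() for i,(c,m) in enumerate(zip(cs,ms)))*100
    best=None
    for b in [(0,0),(6,0),(-6,0),(0,6),(0,-6)]:
        x0=np.array([*b]+[559,287]*len(cs),float)
        S=np.vstack([x0]+[x0+np.eye(len(x0))[i]*4 for i in range(len(x0))])
        r=minimize(f,x0,method="Nelder-Mead",options=dict(initial_simplex=S,xatol=.1,fatol=.02,maxiter=600))
        if best is None or r.fun<best.fun: best=r
    l=minimize(lambda p:f([0,0,*p]),[559,287]*len(cs),method="Nelder-Mead")
    return best.x.round(1),round(best.fun,2),"level",l.x.round(1),round(l.fun,2)
E
python3 - <<'E'
from tilt import *
a=[];b=[]
for n in ["top","scene"]:
    c=camera(n);b.append(c);d=dict(c);d["image"]=cv2.imread(f"pics/a_{n}.png")[:,:,::-1].copy();a.append(d)
print("start",joint(a,112))
for z in (122,125,128): print("now",z,joint(b,z))
E
```

```text
start (array([ 10.4,  -4. , 557.5, 287.6, 561. , 288.3]), np.float64(5.92), 'level', array([557.2, 286.1, 560.5, 287.4]), np.float64(8.08))
now 122 (array([  6. ,  -1.7, 559.3, 288.5, 560.2, 287.3]), np.float64(5.64), 'level', array([559.2, 288.1, 560.2, 286.6]), np.float64(6.66))
now 125 (array([  8.4,  -2.3, 559.2, 288.1, 561.6, 288.3]), np.float64(5.86), 'level', array([559.2, 287.4, 561.2, 287.5]), np.float64(7.5))
now 128 (array([  8.8,  -4.8, 559.2, 287.5, 563. , 289.6]), np.float64(6.13), 'level', array([558.6, 286.3, 562.2, 288. ]), np.float64(8.15))
```

The lid fit gives the same apparent tilt as the known-level start picture, so the lid is level, and its centre moved by at most 2 mm. I'll back the arm away for a last unobstructed check.

Emit:
servo_tool --pt "0 0 0 -1 -6 2 8.54" --pt "0 0 0 -2 -12 4 8.54" --pt "0 0 0 -3 -18 5 8.54" --pt "0 0 0 -3 -24 5 8.54" --pt "0 0 0 -3 -29 5 8.54" --pt "0 0 0 -3 -33 5 8.54" --pt "0 0 0 -3 -33 5 8.54" --pt "0 0 0 -3 -33 5 8.54"

```text
time: 54.7
tool_pos: [494.7, -347.5, 327.0]
tool_rot: [[0.989, 0.151, -0.0], [0.151, -0.989, 0.001], [-0.0, -0.001, -1.0]]
contact_force: [0.9, 0.7, 0.7]
opening: 1.003
```

```bash
python3 - <<'E'
from h import *
P={4:(581.84,44.4),3:(592.6,-29.5),2:(604.2,-104.2),1:(615,-178.5)}
for n in ["top","scene"]:
    c=look(n,save="af_"+n)
    for d in trace("good1",n)[:5]:
        J,a,e,u=fitmask(c,d["region"],JAR)
        print(n,round(d["score"],2),J.round(1),a,e,{k:(np.round([(J-p)@[.988,.15],(J-p)@[-.15,.988]],1)) for k,p in P.items() if abs(J[1]-p[1])<30})
s=sensors.observe();print(s["time"],s["tool_pos"],abs(s["dq"]).max(),s["contact_force"])
E
```

```text
top 0.83 [580.3  40.4] 325.5 360.71100631845184 {4: array([-2.1, -3.7])}
top 0.66 [ 614.1 -177.1] 304.5 369.79642779403366 {1: array([-0.6,  1.5])}
top 0.56 [ 604.5 -108.5] 319.5 363.67202709359117 {2: array([-0.4, -4.3])}
scene 0.89 [ 618.2 -179.2] 521.5 579.4798176274635 {1: array([ 3. , -1.2])}
scene 0.73 [584.   50.6] 567.5 665.7774106976576 {4: array([3. , 5.8])}
scene 0.6 [ 606.1 -108.6] 542.5 604.2770063905045 {2: array([ 1.2, -4.6])}
scene 0.31 [606.3 -15.2] 4089.5 643.3924238346517 {3: array([15.7, 12.1])}
54.9 [ 495.03740521 -346.85588656  327.42491143] 0.005376716327256344 [-0.74807192 -0.35798575 -0.2315639 ]
```

View pics/af_top.png

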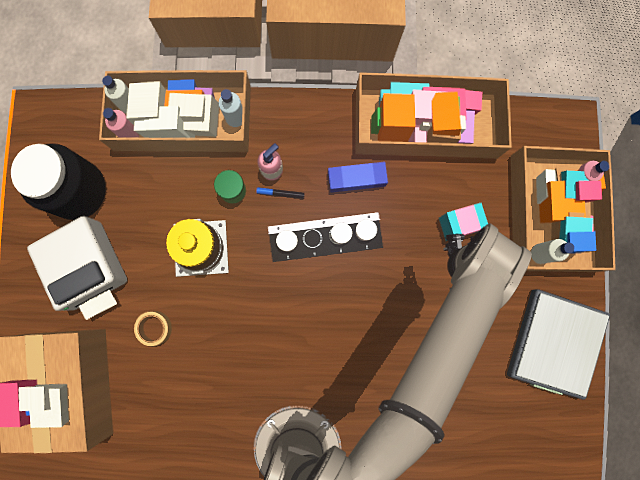

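View pics/af_scene.png

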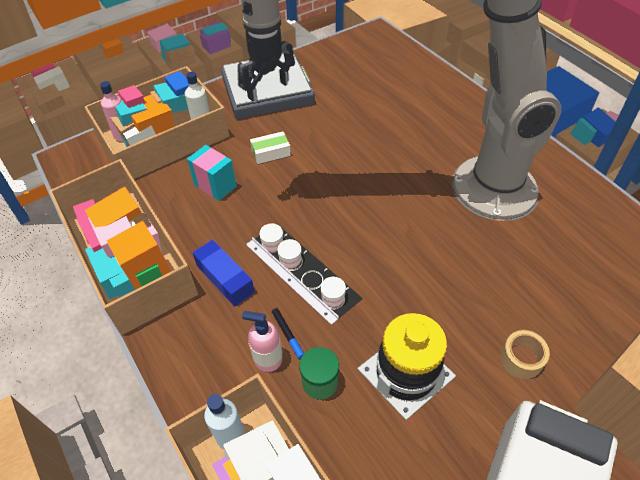

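The last pictures show the row undisturbed (scene view (271,235), (289,253), (333,291)), the lid seated at (414,342) and the other goods where they were. Handing in.

```bash
python3 - <<'E'
from rig import ctrl
print(ctrl.finish_job())
E
```

```text
the job is handed in; nothing more can be done
None
```

I handed the job in at about 55 s of the 208 s allowed; no verdict was reported. I unscrewed the lid, put the one red-crossed jar in the drum and set the lid back loose. The three good jars I found stand on circles 4, 2 and 1 of the strip.

What the last checks showed:
- **Drum:** The red-crossed jar was seen standing upright inside before the lid went back.
- **Lid:** It rests about 125 mm above the bench. It is within about 2–3 mm of centred, and as level as in the start picture.
- **Good jars:** All three look upright. They measured within about 3 mm of the row's line and within 6 mm of their circles' centres along the row.
- **Other goods:** In the pictures they are where they were, and the arm was clear of everything.

Checks that disagreed or were weak:
- **Jar on circle 2:** It sits about 5 mm off its circle's centre along the row. Single readings ranged from 0 to 7 mm, against a limit of 12 mm.
- **Jar on circle 4:** The last scene-camera reading along the row was +5.8 mm and the top camera's was -3.7 mm. I put this down to rough network masks and did not move the jar.
- **Jar on circle 1:** I felt no contact with the stop when I released it. It measured within 3 mm of the line.
- **Lid tilt:** The fit showed an apparent tilt of about 0.1 rad in both the start and final pictures. I took it as a bias of the fit.

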